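# Set up the light viewer for a scale photograph

### The arm

A 7-joint arm with a two-finger parallel gripper is mounted at the origin on the work surface. World frame = base frame: x ahead of the robot, y to its left, z up, the work surface at z = 0. Lengths are in m, angles in rad, forces in N, time in s.
With the tool pointing down it reaches from about 0.425 to 1.025 m from the base axis. Payload 9.4 kg.
Tool frame: the origin (TCP) lies on the centre line of the jaws, within the pads' length; the fingertips stand 8 mm ahead of it and the grasp point (between the pads) lies 11 mm behind it; z points along the fingers, y is the direction in which the jaws open and shut (so a half turn about z gives the same grasp; the last joint's range is limited). The gripper opens to 85 mm and grips with 20 to 120 N. Pads are 22 mm wide; open, the fingers measure 114 mm over their backs; the gripper's body (76 mm by 85 mm) begins 54 mm behind the grasp point. The pads swing forward as they close: fully open they stand 13 mm farther back than shut.
Start: joints at [1.261, 0.599, -0.003, 1.599, 0.002, 0.943, -0.08], TCP at [0.167, -0.705, 0.239] pointing down, gripper open.
Joint ranges: [-2.57, 2.57], [-0.35, 1.97], [-1.29, 1.29], [0.11, 2.56], [-1.05, 4.19], [0.11, 1.86], [-2.63, 2.63]. Speed limits (rad/s): [2.22, 2.22, 3.01, 3.01, 3.14, 3.14, 3.14].

### API

Orientations are given as a 3x3 rotation matrix whose columns are the frame's x, y, z axes.
In Python, from bench import status, vision, workorder gives the robot as it stands.
- The arm moves only by the tool apply_moves, never from a script. Its argument "targets" is a list of rows, each a list of 3 entries, a list of its own where there are three numbers: the shift along the world's x, y, z in mm, then the turn about the world's z in degrees, then the finger opening in mm, from 0 to 85.4. A call has 1 to 12 rows; each row is the pose to reach, as a shift and turn from the pose measured when the call began; what a row does not reach only later rows make up. A row lasts 1/8 s, in which the tool goes at most 62.5 mm and 10.7 degrees, less where a joint would pass 70% of its speed; a pose out of reach is approached as far as the arm can. A call with a gripper value outside its range is refused whole. The fingers move at their own pace and stop on an object; "force" is the grip in N (left out, the last holds). Time passes only in rows, so rows that repeat a pose let the fingers close. It gives the time, the measured TCP pose, the force and the opening at its end, in the units of the state.
- status.state(): the state, without advancing time (a new reading comes with each control period).
- vision.get_image(name): name is "scene" or "top"; returns a dict with "image" (420x560x3 uint8, blue, green, red), "fx", "fy", "cx", "cy" (pixels), "k1" (the pictures are not rectified: a ray, as slopes to the right and down, at radius r is drawn at 1 + k1 r^2 times it, then the intrinsics apply), "R" (3x3) and "t" (3): a world point X has camera coordinates R X + t. Camera axes: x right, y down, z forward; pixel columns grow to the right and rows downward; lengths in m; the calibration is good to about 2 mm. A picture is of the moment at which its call begins. There is no depth.
- workorder.hand_in(): hands the job in, once; it reports no verdict.
The state is a dict: "clock": time; "qpos": joint angles; "joint_velocities": joint speeds; "tau": joint torques, N m; "eef_pos": TCP position; "tcp_rot": TCP orientation; "wrist_force": force on the tool from outside, world axes, zero at the start; "torque": the same for the moment, N m; "opening": opening from 0.0 (shut) to 1.0 (fully open).
Only numpy, scipy, OpenCV 4.12 (cv2) and the standard library are available. Lean on these libraries where they do the work, as an engineer would, in place of code of your own. Each camera call takes 0.05 s, during which the arm holds its last target.

### The job

Lift the amber cover of the light viewer and prop it open with its rod, the rod's ball in the holding hole on the cover's edge and the cover resting on it, before anything goes on the screen. Then stand every culture dish from the blue mat flat on the white screen, base down and not on top of anything, and lay the steel straightedge on the screen with one of its long edges flush along the left-hand edge of the screen's frame (left as seen from the robot, away from the prop rod). Leave the other things on the bench where they are.

Things in the scene. Friction and masses are not known exactly. Their poses are not given: they have to be found in the camera images.
- screen (a point): Centre of the screen surface. The viewer is a white box 220 deep (x) x 260 wide (y) x 61 mm high, fixed to the bench. The point's axes are the viewer's: x from the front (robot side) to the hinge side, y left, z up. The screen is flat white glass 150 (x) x 230 (y) mm, 55 mm above the bench, recessed 6 mm in a grey frame, 35 mm wide at front and back, 15 mm at the sides.
- ledge (a point): Middle of the screen frame's left inner edge, at screen height; axes as for screen (115 mm to the left of the screen's centre). The upright inner face of the frame here runs along x, 150 mm long and 6 mm high; the straightedge goes on its -y side, against it.
- cover (a joint): Cover angle (rad): 0 shut, grows as its front edge rises, stop 1.55. Amber panel 220 x 260 x 5 mm, 0.35 kg, hinged at the back. Soft-closing: resists 6 N m per rad/s (lift at about 0.25 rad/s), stands unaided only above 1.45, below that sinks slowly (0.01 rad/s at 1.35, 0.06 near shut). Rests on the prop at about 1.25. Keep it at 1.42 or more while the rod swings up, then let it sink onto the ball.
- cover_hinge (a point): Mid-point of the cover's hinge axis (along the viewer's y, 62 mm above the bench, 110 mm behind the screen's centre).
- cover_handle (a point): Middle of the cover's handle: a round black bar, 12 mm diameter, 90 mm long along the viewer's y, 46 mm out from the cover's front edge and 266 mm from the hinge axis; 65 mm above the bench when shut. Can be pinched from straight above, fingers front and back; grip it lightly (about 15 N) so that it turns between the fingers as the cover rises.
- cover_hole (a point): Seat of the rod's ball in the holding hole: a steel bracket at the cover's right (-y) edge, 159 mm from the hinge axis and 175 mm to the right of the viewer's middle, with a pocket open to the cover's underside. Pocket 24 mm long along the cover (6 mm play either way for the ball), roof 6 mm above this point, a deep flared wall on the side away from the hinge and a short lip on the hinge side.
- prop (a joint): Angle of the prop rod (rad): 0 lying level and pointing to the back (+x of the viewer), grows as its ball end rises, end stop 1.3; about 0.87 when it holds the cover (0.84 to 0.89 enters the hole). Stiff pivot: it stays where it is left (about 0.14 N m).
- rod_pivot (a point): Pivot of the prop rod at the front of the viewer's right side: 100 mm in front of and 175 mm to the right of screen's centre, 30 mm above the bench. Axes as for screen. The rod swings in the viewer's x-z plane through this point, 45 mm clear of the box.
- prop_grip (a point): A good grip point on the steel rod (9 mm diameter), 140 mm from its pivot. Pinch it with the fingers left and right (along the viewer's y); it turns between the fingers as it swings.
- prop_tip (a point): Centre of the black ball (12 mm diameter) at the rod's free end, 246 mm from its pivot.
- rule_center (a point): Centre of the steel straightedge, 18 mm above its underside. Flat base 120 (its x) x 30 (y) x 6 mm with an upright grip rib along its middle, 60 mm long, 10 mm thick (y), top 36 mm above the underside; 0.22 kg, z up. Starts on the bench right of the viewer. Either long edge is straight: flush means this point is 15 mm from the ledge.
- dish1_center (a point): Centre, half-way up, of a closed round culture dish, clear-sided with a pale cream filling, 40 mm diameter, 18 mm high, about 30 g, z up; starts on the blue mat (3 mm thick) to the left of the viewer. Two to four dishes are present (None if absent).
- dish2_center (a point): Centre, half-way up, of a closed round culture dish, clear-sided with a pale cream filling, 40 mm diameter, 18 mm high, about 30 g, z up; starts on the blue mat (3 mm thick) to the left of the viewer. Two to four dishes are present (None if absent).
- dish3_center (a point): Centre, half-way up, of a closed round culture dish, clear-sided with a pale cream filling, 40 mm diameter, 18 mm high, about 30 g, z up; starts on the blue mat (3 mm thick) to the left of the viewer. Two to four dishes are present (None if absent).
- dish4_center (a point): Centre, half-way up, of a closed round culture dish, clear-sided with a pale cream filling, 40 mm diameter, 18 mm high, about 30 g, z up; starts on the blue mat (3 mm thick) to the left of the viewer. Two to four dishes are present (None if absent).
- bottle: Bystander: white plastic bottle, 64 mm diameter, 130 mm high; origin at the centre of its underside.
- beaker: Bystander: glass beaker, 70 mm diameter, 85 mm high; origin at the centre of its underside.
- timer: Bystander: white bench timer 70 x 60 x 22 mm; origin at the centre of its underside.
There are look-alikes about, which are no part of the job. Leave any green look-alike of the part that bears dish2_center alone.

How it is judged:
On the way, in this order (a step that is already met when the one before it is completed fails the run):
1. the cover rests on the prop rod, the rod's ball in the holding hole (distance between prop_tip and cover_hole below 0.01 m and value of joint cover between 1.16 and 1.34 rad and velocity of joint cover between -0.01 and 0.01 rad/s), for 0.4 s.
2. the first dish or the straightedge is laid on the screen (only after the cover is propped) (((x of dish1_center in the frame of screen between -0.056 and 0.056 m and y of dish1_center in the frame of screen between -0.096 and 0.096 m and z of dish1_center in the frame of screen between 0.005 and 0.013 m and angle between dish1_center's own z axis and vertical below 0.12 rad) or (x of dish2_center in the frame of screen between -0.056 and 0.056 m and y of dish2_center in the frame of screen between -0.096 and 0.096 m and z of dish2_center in the frame of screen between 0.005 and 0.013 m and angle between dish2_center's own z axis and vertical below 0.12 rad) or (x of dish3_center in the frame of screen between -0.056 and 0.056 m and y of dish3_center in the frame of screen between -0.096 and 0.096 m and z of dish3_center in the frame of screen between 0.005 and 0.013 m and angle between dish3_center's own z axis and vertical below 0.12 rad) or (x of dish4_center in the frame of screen between -0.056 and 0.056 m and y of dish4_center in the frame of screen between -0.096 and 0.096 m and z of dish4_center in the frame of screen between 0.005 and 0.013 m and angle between dish4_center's own z axis and vertical below 0.12 rad) or (x of rule_center in the frame of screen between -0.062 and 0.062 m and y of rule_center in the frame of screen between -0.102 and 0.102 m and z of rule_center in the frame of screen between 0.014 and 0.022 m))), for 0.2 s.
At the end, for the whole second after the job is handed in: Cover at rest at 1.16 to 1.34 rad, the rod's ball within 10 mm of its seat; every dish present wholly on the screen, base down, flat within 7 degrees; straightedge flat on the screen, long edge within 2 mm of the left frame edge and parallel to 0.03 rad; all still (all of step 1 and x of dish1_center in the frame of screen between -0.056 and 0.056 m and y of dish1_center in the frame of screen between -0.096 and 0.096 m and z of dish1_center in the frame of screen between 0.005 and 0.013 m and angle between each of dish1_center, dish2_center, dish3_center, dish4_center's own z axis and vertical below 0.12 rad and linear speed of each of dish1, dish2, dish3, dish4, rule below 0.02 m/s and x of dish2_center in the frame of screen between -0.056 and 0.056 m and y of dish2_center in the frame of screen between -0.096 and 0.096 m and z of dish2_center in the frame of screen between 0.005 and 0.013 m and x of dish3_center in the frame of screen between -0.056 and 0.056 m and y of dish3_center in the frame of screen between -0.096 and 0.096 m and z of dish3_center in the frame of screen between 0.005 and 0.013 m and x of dish4_center in the frame of screen between -0.056 and 0.056 m and y of dish4_center in the frame of screen between -0.096 and 0.096 m and z of dish4_center in the frame of screen between 0.005 and 0.013 m and y of rule_center in the frame of ledge between -0.0172 and -0.0125 m and x of rule_center in the frame of ledge between -0.03 and 0.03 m and z of rule_center in the frame of ledge between 0.014 and 0.022 m and angle between rule_center's own z axis and vertical below 0.06 rad and angle between the x axis of rule_center and the x axis of ledge, either way round below 0.03 rad); the robot touches nothing.
It fails at once if the bottle was pushed aside or knocked over (distance of bottle from where it was at the start of the episode above 0.03 m or angle between bottle's own z axis and vertical above 0.5 rad).
It fails at once if the beaker was pushed aside or knocked over (distance of beaker from where it was at the start of the episode above 0.03 m or angle between beaker's own z axis and vertical above 0.5 rad).
It fails at once if the timer was pushed aside or knocked over (distance of timer from where it was at the start of the episode above 0.03 m or angle between timer's own z axis and vertical above 0.5 rad).
Of dish1, dish2, dish3, dish4 only 2 to 4 are there at a start; the rules pass over those that are not, and their reading is None.
At some moment in a run one of rule, dish1, dish2, dish3, dish4 may be knocked a few centimetres aside while the robot is not near it.
Once in a run the grip may slacken for a moment while it holds something.
It also fails if it takes over 210 s, if anything falls off the work surface, if the arm or the gripper's body presses on something with over 40 N, if the wrist force passes 120 N, or if a joint passes its speed limit or range.

## Working session

There is one attempt and no reset: what is moved stays moved. The work goes in short steps, Python scripts to look and compute and a tool call to move; the robot and the scene stay as the last step left them, time stands still between calls to the robot, and variables do not carry over. Pictures are saved under pics/ and viewed, and the job is handed in when it is done.

Besides the shell and the picture viewer there is one more tool, called by a JSON object that holds its "method" and its "body". apply_moves: Moves the arm, as the interface text tells. Its arguments: {"type":"object","properties":{"targets":{"type":"array"},"force":{"type":"number"}},"required":["targets"]}

```bash
ls; mkdir -p pics; python3 - <<'E'
from bench import status, vision, workorder
import cv2
s=status.state()
for k,v in s.items(): print(k,v)
for n in ("scene","top"):
    d=vision.get_image(n)
    cv2.imwrite(f"pics/{n}0.png",d["image"])
    print(n,{k:d[k] for k in d if k!="image"})
E
```

```text
pics
clock 0.0
qpos [ 1.2612766   0.60013473 -0.00254768  1.6001514   0.00179736  0.94288762
 -0.07976252]
joint_velocities [ 0.00208774 -0.00121485 -0.00032775 -0.0015795  -0.00032668 -0.00215956
 -0.00109863]
tau [ 4.17985075e-05 -7.76464891e+01  1.56501599e+00 -2.58009052e+01
  1.23673776e-02  9.03910201e-03 -8.56164291e-06]
eef_pos [ 0.16715289 -0.7049861   0.23840225]
tcp_rot [[ 9.72997010e-01  2.30817178e-01 -4.99027769e-04]
 [ 2.30817675e-01 -9.72995867e-01  1.49795309e-03]
 [-1.39798651e-04 -1.57268831e-03 -9.99998754e-01]]
wrist_force [ 0.40602283 -0.54150399 -0.12908491]
torque [-0.00054749  0.01660197  0.09962342]
opening 1.0014466324605948
scene {'fx': 499.76986407238456, 'fy': 499.76986407238456, 'cx': 277.4251989008862, 'cy': 204.36562635480863, 'k1': 0.05270477731611064, 'R': array([[-0.40919889,  0.91243453,  0.00441611],
       [ 0.70570375,  0.31954703, -0.63235426],
       [-0.57839302, -0.2556422 , -0.77466676]]), 't': array([ 0.20697729, -0.33543006,  1.93431034])}
top {'fx': 414.47926234515495, 'fy': 414.47926234515495, 'cx': 278.2028137867649, 'cy': 213.92367282277868, 'k1': -0.01714640975422441, 'R': array([[-0.025995  , -0.9988962 , -0.0391234 ],
       [-0.9808359 ,  0.0330455 , -0.19201283],
       [ 0.19309374,  0.03338226, -0.98061227]]), 't': array([0.04389838, 0.55414245, 0.97876492])}
```

View pics/scene0.png

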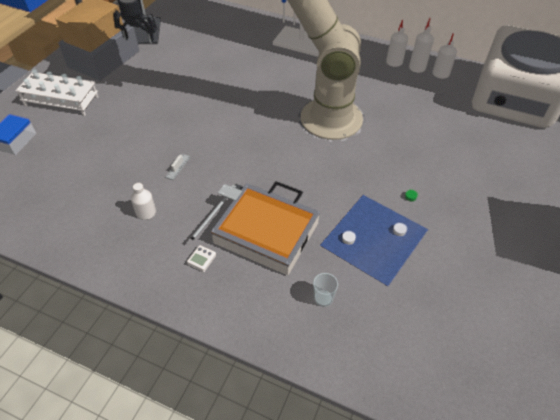

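View pics/top0.png

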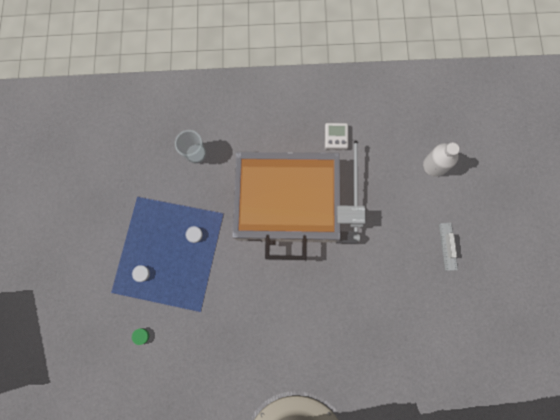

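The top view shows the viewer centred near (288,195), its handle bar at (286,257) and the prop rod at x≈357 with its pivot near y≈237. Two dishes are on the mat at (194,234) and (141,273), with a green look-alike at (140,336). The straightedge is at (449,247), the timer at (337,136), the bottle at (441,160) and the beaker at (192,147). I'll zoom in to measure.

```bash
cat > h.py <<'E'
import numpy as np, cv2
from bench import status, vision
from scipy.optimize import least_squares
def get(n):
    d=vision.get_image(n); return d
def proj(d,X):
    X=np.atleast_2d(X); c=X@d["R"].T+d["t"]; s=c[:,:2]/c[:,2:]
    r2=(s**2).sum(1,keepdims=True); s=s*(1+d["k1"]*r2)
    return s*[d["fx"],d["fy"]]+[d["cx"],d["cy"]]
def ray(d,uv):
    p=(np.array(uv,float)-[d["cx"],d["cy"]])/[d["fx"],d["fy"]]
    s=p.copy()
    for _ in range(20): s=p/(1+d["k1"]*(s@s))
    v=d["R"].T@np.array([s[0],s[1],1.]); o=-d["R"].T@d["t"]; return o,v
def atz(d,uv,z):
    o,v=ray(d,uv); return o+v*(z-o[2])/v[2]
def tri(dus):
    A=0;b=0
    for d,uv in dus:
        o,v=ray(d,uv); v=v/np.linalg.norm(v); P=np.eye(3)-np.outer(v,v); A=A+P; b=b+P@o
    return np.linalg.solve(A,b)
def crop(d,x0,y0,x1,y1,k,name):
    im=d["image"][y0:y1,x0:x1]; cv2.imwrite(name,cv2.resize(im,None,fx=k,fy=k,interpolation=cv2.INTER_CUBIC))
E
python3 - <<'E'
from h import *
d=get("top"); crop(d,225,120,385,270,5,"pics/t1.png"); crop(d,110,200,230,350,4,"pics/t3.png")
crop(d,420,210,480,280,8,"pics/t4.png")
e=get("scene"); crop(e,180,170,330,275,5,"pics/s1.png")
print(-d["R"].T@d["t"],-e["R"].T@e["t"])
E
```

```text
[ 0.35567057 -0.00713537  1.06790881] [1.44020073 0.4128238  1.28542125]
```

View pics/t1.png

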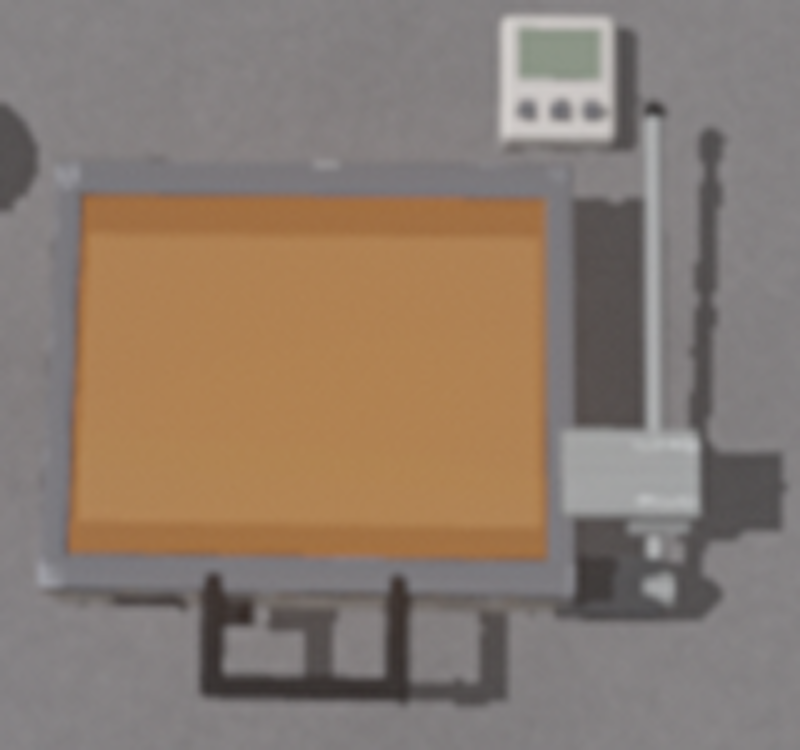

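View pics/s1.png

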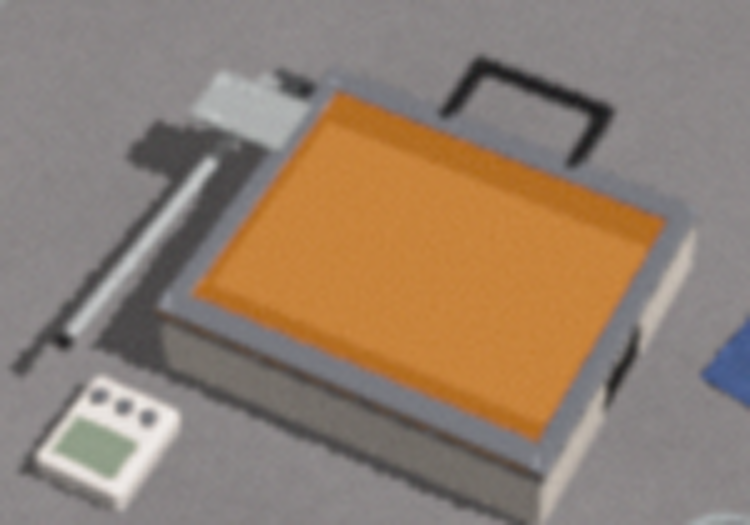

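View pics/t3.png

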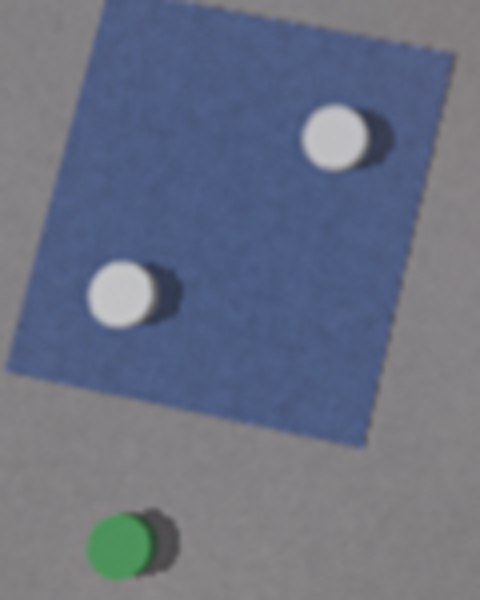

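View pics/t4.png

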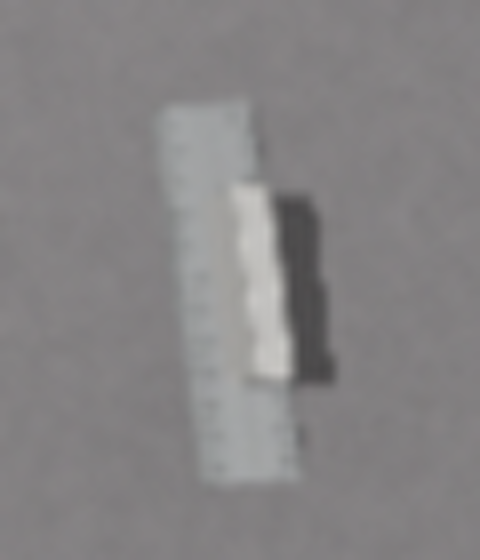

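```bash
python3 - <<'E'
from h import *
T=get("top"); S=get("scene")
tp=lambda a:np.array(a)/5+[225,120]-0.4
sp=lambda a:np.array(a)/5+[180,170]-0.4
loc=[(-.11,.13),(-.11,-.13),(.11,.13),(.11,-.13)]
t=[tp(p) for p in [(38,587),(576,599),(59,163),(573,165)]]
s=[sp(p) for p in [(695,212),(333,75),(543,470),(160,303)]]
hl=[(-.156,.045),(-.156,-.045)]
th=[tp(p) for p in [(207,690),(402,690)]]; sh=[sp(p) for p in [(610,112),(482,65)]]
def model(p,use):
    x,y,a=p[:3]; c,sn=np.cos(a),np.sin(a); R=np.array([[c,-sn],[sn,c]])
    P=np.c_[np.array(loc)@R.T+[x,y],np.full(4,p[3])]; H=np.c_[np.array(hl)@R.T+[x,y],np.full(2,.065)]
    r=[]
    if 't' in use: r+=[proj(T,P)-t,proj(T,H)-th]
    if 's' in use: r+=[proj(S,P)-s,proj(S,H)-sh]
    return np.concatenate(r).ravel()
for use in ('t','s','ts'):
    f=least_squares(lambda p:np.r_[model(p,use),(p[3]-.066)/.001],[.55,0,0,.066]); print(use,f.x,np.rad2deg(f.x[2])); print(np.round(f.fun,1))
# ball, tri
print("ball",tri([(T,tp((654,108))),(S,sp((64,340)))]))
x,y,a=f.x[:3]; 
def V(l): c,sn=np.cos(a),np.sin(a); return np.array([x+c*l[0]-sn*l[1],y+sn*l[0]+c*l[1],l[2]])
for n,l in dict(pivot=(-.1,-.175,.03),handle=(-.156,0,.065),hinge=(.11,0,.062),ledge=(0,.115,.055),tip0=(.146,-.175,.03)).items(): print(n,V(l),(proj(T,V(l))[0]-[225,120])*5,(proj(S,V(l))[0]-[180,170])*5)
q=lambda a:np.array(a)/4+[110,200]-.4
for n,p in dict(A=(336,137),B=(122,294),G=(120,546)).items(): print(n,atz(T,q(p),.021))
r=lambda a:np.array(a)/8+[420,210]-.4
for p in [(157,107),(248,100),(300,480),(205,486)]: print(atz(T,r(p),.006))
for p in [(250,185),(272,380)]: print('rib',atz(T,r(p),.036))
for n,p in dict(timer=(337,136),).items(): print(n,atz(T,p,.022))
print(status.state()['clock'])
E
```

```text
t [ 0.60136715  0.00467024 -0.04883497  0.06608815] -2.798037441383216
[ 0.5  0.5 -0.3 -0.   0.1 -0.3 -0.2  0.2  0.9 -0.6 -0.9  0.2  0.1]
s [ 0.60434247  0.0056028  -0.05024965  0.06584918] -2.8790929362730058
[ 0.8 -0.7  0.4 -1.9  0.   1.2 -0.8  1.  -0.5  0.   0.2 -0.2 -0.2]
ts [ 0.60224715  0.00487412 -0.04935041  0.065455  ] -2.8275699537410217
[ 0.5  0.2 -0.5 -0.3  0.1 -0.5 -0.3  0.   0.7 -0.9 -1.  -0.2  0.8 -1.2
  0.4 -2.3  0.1  0.6 -0.7  0.5 -0.5 -0.5  0.2 -0.7 -0.5]
ball [ 0.74089699 -0.17661048  0.0482915 ]
pivot [ 0.49373608 -0.16497978  0.03      ] [654.01859559 586.51765325] [269.06676097  83.84859451]
handle [0.44643707 0.01256966 0.065     ] [301.5823296  685.15611967] [542.65432896  83.31959034]
hinge [ 7.12113222e-01 -5.52219036e-04  6.20000000e-02] [312.16433569 162.94355563] [343.59333156 388.4080186 ]
ledge [0.60792014 0.11973411 0.055     ] [ 80.52321454 373.10529005] [599.25123959 332.56154273]
tip0 [ 0.73943658 -0.17711505  0.03      ] [647.99289326 121.34641184] [ 66.15597416 353.31129592]
A [0.51690274 0.24771943 0.021     ]
B [0.42029389 0.38394076 0.021     ]
G [0.26541918 0.37956323 0.021     ]
[ 0.527152 -0.384064  0.006   ]
[ 0.52846754 -0.41321743  0.006     ]
[ 0.40714872 -0.41680769  0.006     ]
[ 0.40617654 -0.38707117  0.006     ]
rib [ 0.49686308 -0.3995628   0.036     ]
rib [ 0.43636102 -0.39996225  0.036     ]
timer [ 0.76739093 -0.13338074  0.022     ]
0.3
```

{"method": "apply_moves", "body": {"targets": [[[38,46,0],6,85],[[76,93,0],12,60],[[115,140,0],18,40],[[153,186,0],24,40],[[191,233,0],30,40],[[230,280,0],36,40],[[240,340,0],42,40],[[248,400,0],48,40],[[256,460,0],54,40],[[264,520,0],61,40],[[270,580,0],68,40],[[275,640,0],74,40]], "force": 20}}

```text
clock: 1.8
eef_pos: [0.4424, -0.0635, 0.2393]
tcp_rot: [[0.043, 0.999, 0.001], [0.999, -0.043, -0.0], [-0.0, 0.001, -1.0]]
wrist_force: [0.6, 0.3, 1.7]
opening: 0.468
```

{"method": "apply_moves", "body": {"targets": [[[3,50,-20],-0.4,40],[[4,76,-50],-0.4,40],[[4,76,-90],-0.4,40],[[4,76,-115],-0.4,40],[[4,76,-115],-0.4,40]]}}

```text
clock: 2.42
eef_pos: [0.4456, 0.0127, 0.1232]
tcp_rot: [[0.049, 0.999, -0.003], [0.999, -0.049, -0.001], [-0.001, -0.003, -1.0]]
wrist_force: [0.0, -0.3, -0.1]
opening: 0.472
```

```bash
python3 - <<'E'
from h import *
d=get("top"); crop(d,225,170,385,290,5,"pics/t5.png")
e=get("scene"); crop(e,220,120,340,220,6,"pics/s5.png")
E
```

```text
(no output)
```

View pics/t5.png

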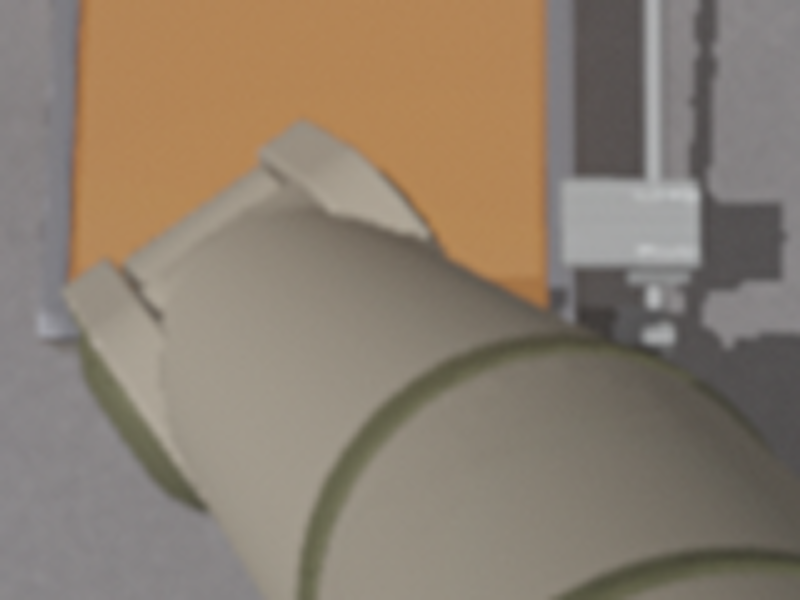

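View pics/s5.png

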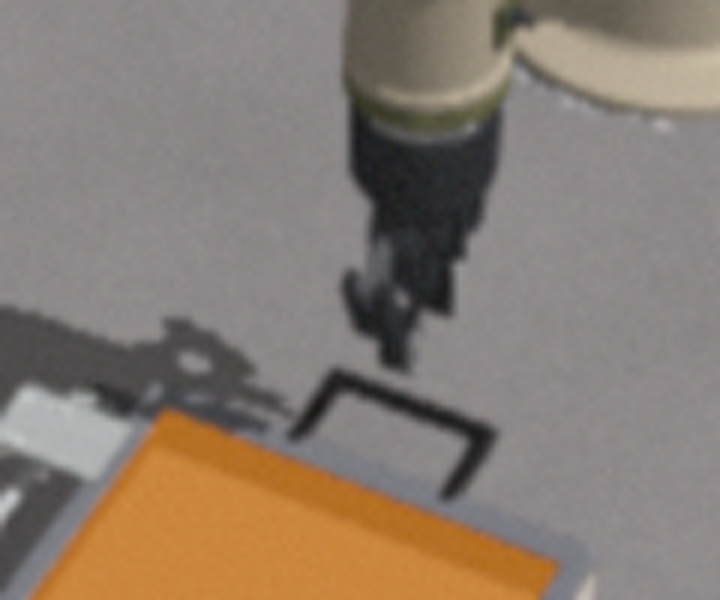

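The scene view shows the open fingers above the handle bar, which runs (340,378)–(490,435) in the crop. They are aligned front and back, so I'll descend and pinch.

{"method": "apply_moves", "body": {"targets": [[[1,0,-35],0,40],[[1,0,-60],0,40],[[1,0,-69],0,40],[[1,0,-69],0,10],[[1,0,-69],0,5],[[1,0,-69],0,5],[[1,0,-69],0,5],[[1,0,-69],0,5]], "force": 20}}

```text
clock: 3.52
eef_pos: [0.448, 0.0126, 0.0566]
tcp_rot: [[0.05, 0.999, 0.002], [0.999, -0.05, -0.0], [-0.0, 0.002, -1.0]]
wrist_force: [-0.7, 1.0, 8.3]
opening: 0.128
```

```bash
python3 - <<'E'
import numpy as np
r=.266;p0=.0113
for i,th in enumerate(np.r_[np.arange(.03,1.51,.03)]):
    p=th+p0; x=r*(np.cos(p0)-np.cos(p)); z=r*(np.sin(p)-np.sin(p0)); print(i+1,round(th,2),np.round([x*.9988*1e3,-x*.0493*1e3,z*1e3],1))
E
```

```text
1 0.03 [ 0.2 -0.   8. ]
2 0.06 [ 0.7 -0.  15.9]
3 0.09 [ 1.3 -0.1 23.9]
4 0.12 [ 2.3 -0.1 31.8]
5 0.15 [ 3.4 -0.2 39.7]
6 0.18 [ 4.8 -0.2 47.6]
7 0.21 [ 6.5 -0.3 55.4]
8 0.24 [ 8.3 -0.4 63.1]
9 0.27 [10.4 -0.5 70.8]
10 0.3 [12.8 -0.6 78.5]
11 0.33 [15.3 -0.8 86. ]
12 0.36 [18.1 -0.9 93.5]
13 0.39 [ 21.1  -1.  100.9]
14 0.42 [ 24.3  -1.2 108.2]
15 0.45 [ 27.8  -1.4 115.4]
16 0.48 [ 31.4  -1.6 122.5]
17 0.51 [ 35.3  -1.7 129.5]
18 0.54 [ 39.3  -1.9 136.3]
19 0.57 [ 43.6  -2.2 143.1]
20 0.6 [ 48.1  -2.4 149.7]
21 0.63 [ 52.8  -2.6 156.1]
22 0.66 [ 57.6  -2.8 162.4]
23 0.69 [ 62.7  -3.1 168.6]
24 0.72 [ 67.9  -3.4 174.6]
25 0.75 [ 73.3  -3.6 180.5]
26 0.78 [ 78.9  -3.9 186.2]
27 0.81 [ 84.7  -4.2 191.7]
28 0.84 [ 90.6  -4.5 197.1]
29 0.87 [ 96.7  -4.8 202.2]
30 0.9 [102.9  -5.1 207.2]
31 0.93 [109.2  -5.4 212. ]
32 0.96 [115.8  -5.7 216.6]
33 0.99 [122.4  -6.  221. ]
34 1.02 [129.2  -6.4 225.2]
35 1.05 [136.1  -6.7 229.2]
36 1.08 [143.1  -7.1 233. ]
37 1.11 [150.2  -7.4 236.6]
38 1.14 [157.5  -7.8 239.9]
39 1.17 [164.8  -8.1 243.1]
40 1.2 [172.2  -8.5 246. ]
41 1.23 [179.7  -8.9 248.7]
42 1.26 [187.3  -9.2 251.2]
43 1.29 [194.9  -9.6 253.4]
44 1.32 [202.6 -10.  255.4]
45 1.35 [210.4 -10.4 257.2]
46 1.38 [218.2 -10.8 258.7]
47 1.41 [226.1 -11.2 260. ]
48 1.44 [234.  -11.5 261.1]
49 1.47 [241.9 -11.9 261.9]
50 1.5 [249.9 -12.3 262.5]
```

{"method": "apply_moves", "body": {"targets": [[[0,0,8],0,5],[[1,0,16],0,5],[[1,0,24],0,5],[[2,0,32],0,5],[[3,0,40],0,5],[[5,0,48],0,5],[[6,0,55],0,5],[[8,0,63],0,5],[[10,0,71],0,5],[[13,-1,78],0,5],[[15,-1,86],0,5],[[18,-1,93],0,5]]}}

```text
clock: 5.03
eef_pos: [0.4652, 0.0117, 0.1499]
tcp_rot: [[0.05, 0.999, 0.0], [0.999, -0.05, -0.0], [-0.0, 0.0, -1.0]]
wrist_force: [-4.5, 2.4, -4.6]
opening: 0.13
```

{"method": "apply_moves", "body": {"targets": [[[4,0,8],0,5],[[7,0,15],0,5],[[10,0,22],0,5],[[14,-1,29],0,5],[[18,-1,36],0,5],[[22,-1,43],0,5],[[26,-1,50],0,5],[[31,-1,56],0,5],[[35,-2,63],0,5],[[40,-2,69],0,5],[[45,-2,75],0,5],[[50,-2,81],0,5]]}}

```text
clock: 6.52
eef_pos: [0.5123, 0.0095, 0.2311]
tcp_rot: [[0.049, 0.999, -0.006], [0.999, -0.049, -0.002], [-0.002, -0.005, -1.0]]
wrist_force: [-13.2, 1.4, 2.5]
opening: 0.129
```

```bash
cat > arc.py <<'E'
import numpy as np,sys
a,b,n=map(float,sys.argv[1:4]); r=.266
for p in np.linspace(a,b,int(n)+1)[1:]:
    x=r*(np.cos(a)-np.cos(p)); z=r*(np.sin(p)-np.sin(a)); print(round(p,3),np.round([x*998.8,-x*49.3,z*1e3]).astype(int))
E
python3 arc.py .735 1.095 12
```

```text
0.765 [5 0 6]
0.795 [11 -1 12]
0.825 [17 -1 17]
0.855 [23 -1 22]
0.885 [29 -1 27]
0.915 [35 -2 32]
0.945 [41 -2 37]
0.975 [48 -2 42]
1.005 [55 -3 46]
1.035 [61 -3 50]
1.065 [68 -3 54]
1.095 [75 -4 58]
```

{"method": "apply_moves", "body": {"targets": [[[5,0,6],0,5],[[11,0,12],0,5],[[17,-1,18],0,5],[[23,-1,23],0,5],[[29,-1,28],0,5],[[35,-2,33],0,5],[[41,-2,38],0,5],[[48,-2,43],0,5],[[55,-3,47],0,5],[[61,-3,51],0,5],[[68,-3,55],0,5],[[75,-4,59],0,5]]}}

```text
clock: 8.02
eef_pos: [0.585, 0.0061, 0.2922]
tcp_rot: [[0.049, 0.999, -0.01], [0.999, -0.049, -0.003], [-0.003, -0.009, -1.0]]
wrist_force: [-18.3, 0.9, 17.5]
opening: 0.126
```

```bash
python3 - <<'E'
from h import *
P=np.array([(.448,.0566),(.4652,.1499),(.5123,.2311),(.585,.2922)])
f=least_squares(lambda q:np.hypot(*(P-q[:2]).T)-q[2],[.712,.06,.266]);print(f.x,f.fun)
f=least_squares(lambda q:np.hypot(*(P-q[:2]).T)-.266,[.712,.06]);print(f.x,f.fun)
d=get("top"); crop(d,215,120,385,290,4,"pics/t6.png")
e=get("scene"); crop(e,180,90,340,275,4,"pics/s6.png")
E
```

```text
[0.72314282 0.0542705  0.27513894] [ 1.37382782e-05 -3.98689955e-05  3.98507946e-05 -1.37200765e-05]
[0.71463457 0.05921728] [ 0.00064742 -0.00059284 -0.00051375  0.00061971]
```

View pics/s6.png

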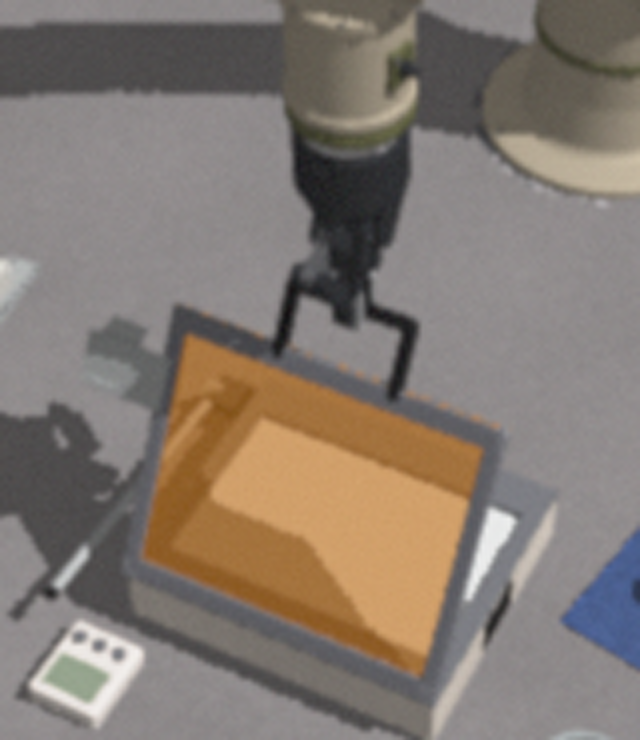

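The scene crop shows the cover about 1.05 rad open, with the bar at (295,270)–(415,325) still between the fingers. I'll continue the arc with slightly corrected geometry.

```bash
python3 arc.py 1.063 1.423 12
```

```text
1.093 [7 0 4]
1.123 [14 -1  7]
1.153 [21 -1 11]
1.183 [29 -1 14]
1.213 [36 -2 17]
1.243 [44 -2 19]
1.273 [51 -3 22]
1.303 [59 -3 24]
1.333 [67 -3 26]
1.363 [74 -4 28]
1.393 [82 -4 29]
1.423 [90 -4 31]
```

{"method": "apply_moves", "body": {"targets": [[[7,0,4],0,5],[[14,-1,8],0,5],[[21,-1,12],0,5],[[29,-1,15],0,5],[[36,-2,18],0,5],[[44,-2,20],0,5],[[51,-3,23],0,5],[[59,-3,25],0,5],[[67,-3,27],0,5],[[74,-4,29],0,5],[[82,-4,30],0,5],[[90,-4,32],0,5]]}}

```text
clock: 9.62
eef_pos: [0.6775, 0.0017, 0.3255]
tcp_rot: [[0.05, 0.999, -0.005], [0.999, -0.05, -0.003], [-0.003, -0.005, -1.0]]
wrist_force: [-4.8, 0.1, -7.6]
opening: 0.127
```

{"method": "apply_moves", "body": {"targets": [[[8,0,0],0,5],[[16,-1,0],0,5],[[20,-1,0],0,5],[[20,-1,0],0,5],[[20,-1,0],0,5]]}}

```text
clock: 10.25
eef_pos: [0.6996, 0.0007, 0.3277]
tcp_rot: [[0.05, 0.999, -0.0], [0.999, -0.05, -0.002], [-0.002, 0.0, -1.0]]
wrist_force: [-0.1, 0.2, 5.2]
opening: 0.129
```

```bash
python3 - <<'E'
from h import *
d=get("top"); crop(d,215,120,385,290,4,"pics/t7.png")
e=get("scene"); crop(e,180,90,340,275,4,"pics/s7.png")
E
```

```text
(no output)
```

View pics/s7.png

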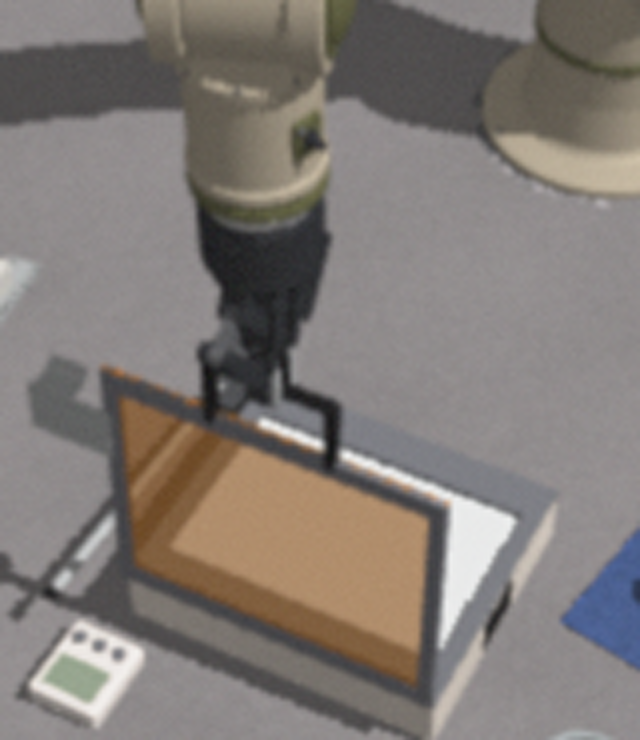

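View pics/t7.png

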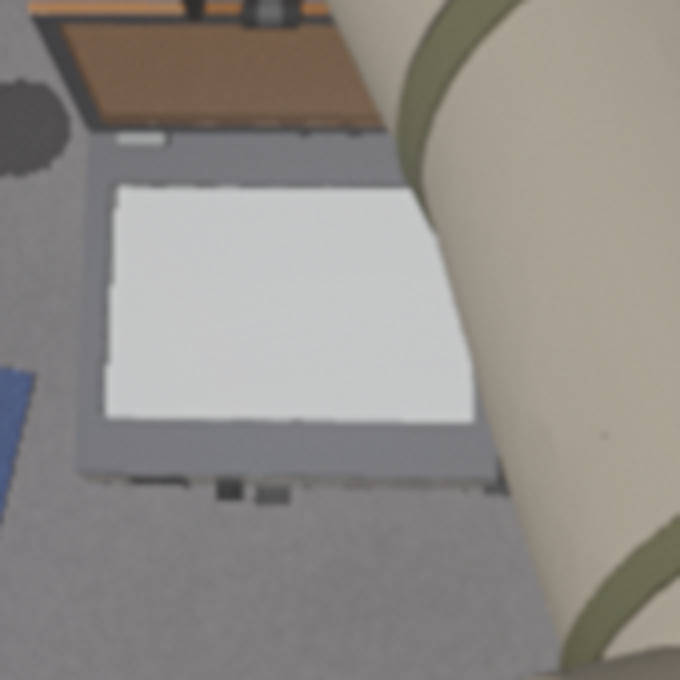

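The cover stands close to upright, with the bar at (210,350)–(335,405) in the scene crop. Now I'll release and rise.

{"method": "apply_moves", "body": {"targets": [[[0,0,0],0,20],[[0,0,0],0,40],[[0,0,0],0,40],[[0,0,20],0,40],[[0,0,60],0,40],[[0,0,80],0,40],[[-40,-30,80],0,40]]}}

```text
clock: 11.22
eef_pos: [0.6612, -0.0268, 0.4086]
tcp_rot: [[0.046, 0.999, 0.003], [0.999, -0.046, -0.0], [-0.0, 0.003, -1.0]]
wrist_force: [-0.2, -1.0, 0.3]
opening: 0.471
```

```bash
python3 - <<'E'
from h import *
e=get("scene"); crop(e,180,90,340,275,4,"pics/s8.png")
h=np.array([.7135,-.0006,.062]); ax=np.array([.9988,-.0493,0]); ay=np.array([.0493,.9988,0])
for th in (1.4,1.45,1.5,1.55):
    for y in (.13,-.13):
        P=h-ax*.22*np.cos(th)+ay*y+np.array([0,0,.22*np.sin(th)]); print(th,y,(proj(e,P)[0]-[180,90])*4)
E
```

```text
1.4 0.13 [464.88560348 475.81900904]
1.4 -0.13 [120.88184114 339.79817542]
1.45 0.13 [457.63370036 486.03799899]
1.45 -0.13 [112.1338007  348.72674051]
1.5 0.13 [450.22897225 496.97620432]
1.5 -0.13 [103.32228425 358.36170121]
1.55 0.13 [442.69437569 508.60795162]
1.55 -0.13 [ 94.47603673 368.681454  ]
```

View pics/s8.png

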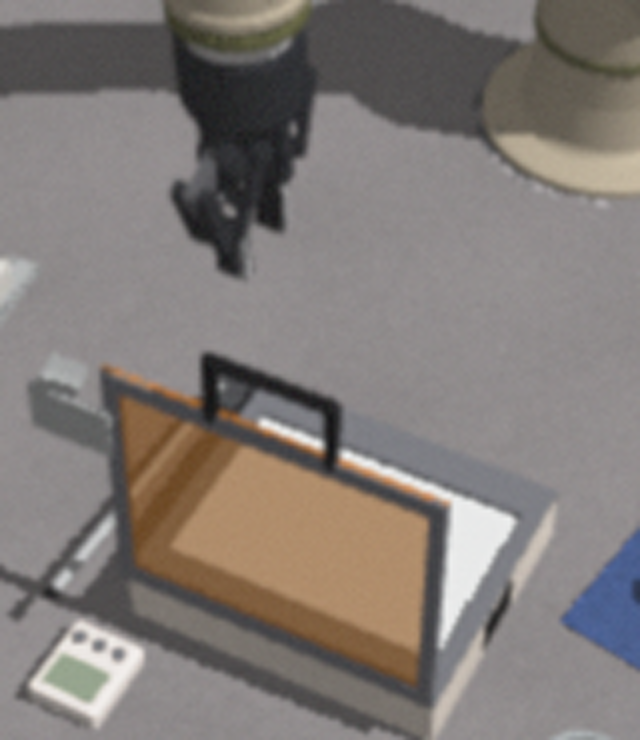

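The cover stands at about 1.5 rad with its top corners at (103,368) and (447,503). The geometry model agrees. Next is the rod.

```bash
python3 - <<'E'
from h import *
T=cv2.imread("pics/top0.png"); d=get("top")
cv2.imwrite("pics/t9.png",cv2.resize(d["image"][120:250,320:400],None,fx=5,fy=5,interpolation=cv2.INTER_CUBIC))
# rod centre per row in original image
g=T.astype(int).sum(2)
for r in range(146,206,6):
    row=g[r,348:368]; w=np.clip(row-np.median(row)-60,0,None); c=(w*np.arange(348,368)).sum()/w.sum()
    print(r,round(c,2),atz(d,(c,r),.043)[:2])
s=status.state(); print(s['qpos'])
E
```

```text
146 354.77 [ 0.72989592 -0.1751386 ]
152 354.75 [ 0.71361132 -0.17407781]
158 354.81 [ 0.6974172  -0.17321486]
164 355.16 [ 0.68129147 -0.17310747]
170 355.16 [ 0.6652956  -0.17211088]
176 355.39 [ 0.64937281 -0.17169434]
182 355.29 [ 0.63357299 -0.17047771]
188 355.19 [ 0.61786618 -0.16923055]
194 355.27 [ 0.60223279 -0.1684726 ]
200 356.12 [ 0.58662216 -0.16964713]
[ 0.27337037  0.41884628 -0.47271243  1.52828072  0.20236136  1.24393464
 -0.28357816]
```

View pics/t9.png

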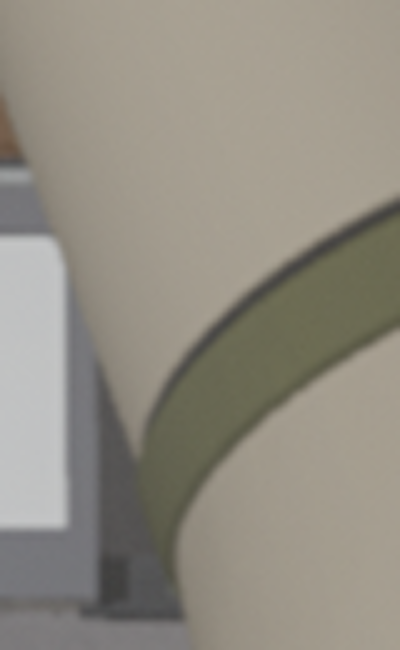

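{"method": "apply_moves", "body": {"targets": [[[-30,-20,0],-10,40],[[-57,-50,0],-20,40],[[-57,-80,0],-30,30],[[-57,-110,0],-40,30],[[-57,-142,0],-50,30],[[-57,-142,-20],-60,30],[[-57,-142,-40],-70,30],[[-57,-142,-60],-80,30],[[-57,-142,-80],-90,30],[[-57,-142,-140],-90,30],[[-57,-142,-200],-90,30],[[-57,-142,-250],-90,30]]}}

```text
clock: 12.82
eef_pos: [0.6, -0.1745, 0.1561]
tcp_rot: [[0.999, -0.053, -0.006], [-0.053, -0.999, 0.001], [-0.006, -0.001, -1.0]]
wrist_force: [0.2, -0.7, -0.5]
opening: 0.349
```

```bash
python3 - <<'E'
from h import *
e=get("scene"); crop(e,150,110,310,265,5,"pics/s10.png"); 
d=get("top"); crop(d,215,110,415,290,4,"pics/t10.png")
print(status.state()['qpos'])
E
```

```text
[ 0.25475236  0.58426263 -0.09356607  1.90325044  0.08253015  0.67203109
 -1.51263436]
```

View pics/s10.png

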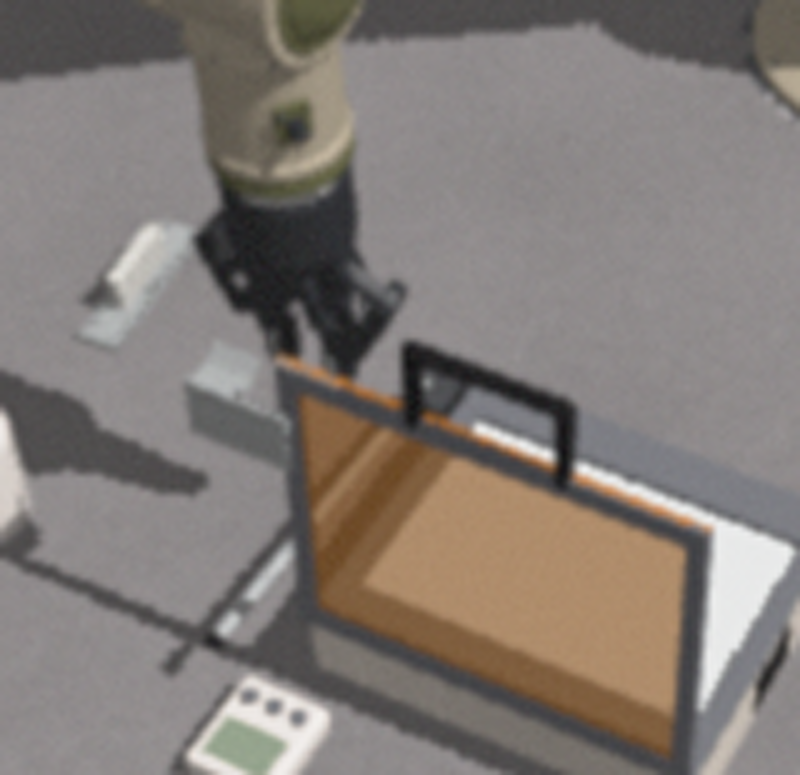

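View pics/t10.png

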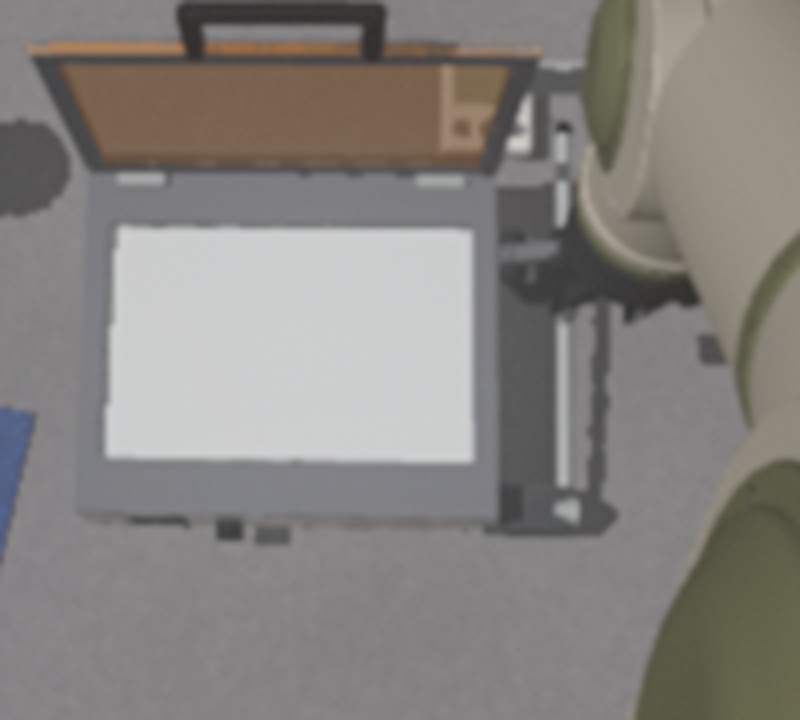

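The rod shows at px ≈ (356.5,190–230) in the top view, and the gripper hovers over it with its jaws across it. I'll descend and pinch.

{"method": "apply_moves", "body": {"targets": [[[4,5,-20],0,30],[[4,5,-60],0,30],[[4,5,-100],0,30],[[4,5,-128],0,30],[[4,5,-128],0,30],[[4,5,-128],0,10],[[4,5,-128],0,2],[[4,5,-128],0,2],[[4,5,-128],0,2],[[4,5,-128],0,2]], "force": 25}}

```text
clock: 14.18
eef_pos: [0.6024, -0.1708, 0.0264]
tcp_rot: [[0.998, -0.054, -0.011], [-0.054, -0.999, 0.001], [-0.011, -0.0, -1.0]]
wrist_force: [0.8, -5.3, -1.4]
opening: 0.091
```

{"method": "apply_moves", "body": {"targets": [[[-1,0,7],0,2],[[-2,0,14],0,2],[[-4,0,21],0,2],[[-6,0,28],0,2],[[-8,0,34],0,2],[[-11,1,41],0,2],[[-15,1,47],0,2],[[-19,1,53],0,2],[[-23,1,59],0,2],[[-28,1,64],0,2],[[-33,2,70],0,2],[[-38,2,74],0,2]]}}

```text
clock: 15.68
eef_pos: [0.5643, -0.169, 0.1009]
tcp_rot: [[0.998, -0.055, -0.011], [-0.055, -0.999, 0.0], [-0.011, 0.0, -1.0]]
wrist_force: [2.3, -3.4, -5.1]
opening: 0.094
```

```bash
cat > rod.py <<'E'
from h import *
import sys
n=sys.argv[1]
e=get("scene"); crop(e,150,110,310,265,5,f"pics/s{n}.png"); 
d=get("top"); crop(d,255,110,415,250,5,f"pics/t{n}.png")
a=-.0493; c,sn=np.cos(a),np.sin(a); x,y=.6035,.0048
def V(l): return np.array([x+c*l[0]-sn*l[1],y+sn*l[0]+c*l[1],l[2]])
for ph in (.75,.8,.84,.87,.9,.95):
    P=V((-.1+.246*np.cos(ph),-.175,.03+.246*np.sin(ph))); print(ph,"scene",((proj(e,P)[0]-[150,110]+.4)*5).round(),"top",((proj(d,P)[0]-[255,110]+.4)*5).round())
E
python3 rod.py 11
```

```text
0.75 scene [243. 404.] top [556. 177.]
0.8 scene [250. 384.] top [560. 189.]
0.84 scene [255. 368.] top [563. 199.]
0.87 scene [260. 356.] top [565. 208.]
0.9 scene [264. 344.] top [567. 217.]
0.95 scene [272. 324.] top [570. 233.]
```

View pics/s11.png

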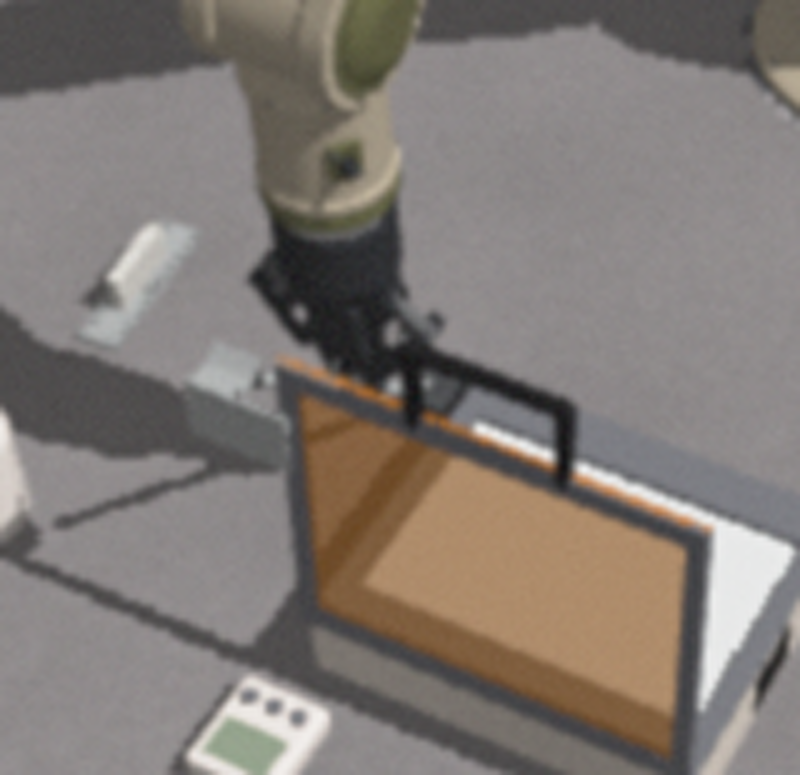

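View pics/t11.png

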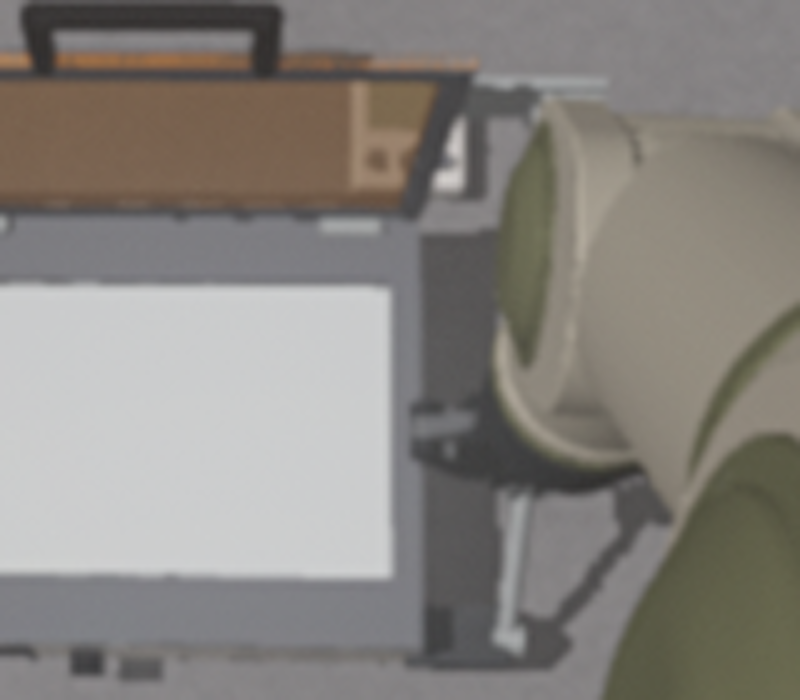

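{"method": "apply_moves", "body": {"targets": [[[0,0,0],0,20],[[0,0,0],0,30],[[0,0,0],0,30],[[0,0,40],0,30],[[0,0,100],0,30],[[-30,-20,150],0,30],[[-50,-80,180],0,30],[[-50,-120,180],0,30],[[-50,-120,180],0,30]]}}

```text
clock: 16.9
eef_pos: [0.513, -0.293, 0.2816]
tcp_rot: [[0.998, -0.06, -0.01], [-0.06, -0.998, -0.002], [-0.01, 0.002, -1.0]]
wrist_force: [-0.3, 0.4, -0.8]
opening: 0.35
```

```bash
python3 rod.py 12
```

```text
0.75 scene [243. 404.] top [556. 177.]
0.8 scene [250. 384.] top [560. 189.]
0.84 scene [255. 368.] top [563. 199.]
0.87 scene [260. 356.] top [565. 208.]
0.9 scene [264. 344.] top [567. 217.]
0.95 scene [272. 324.] top [570. 233.]
```

View pics/s12.png

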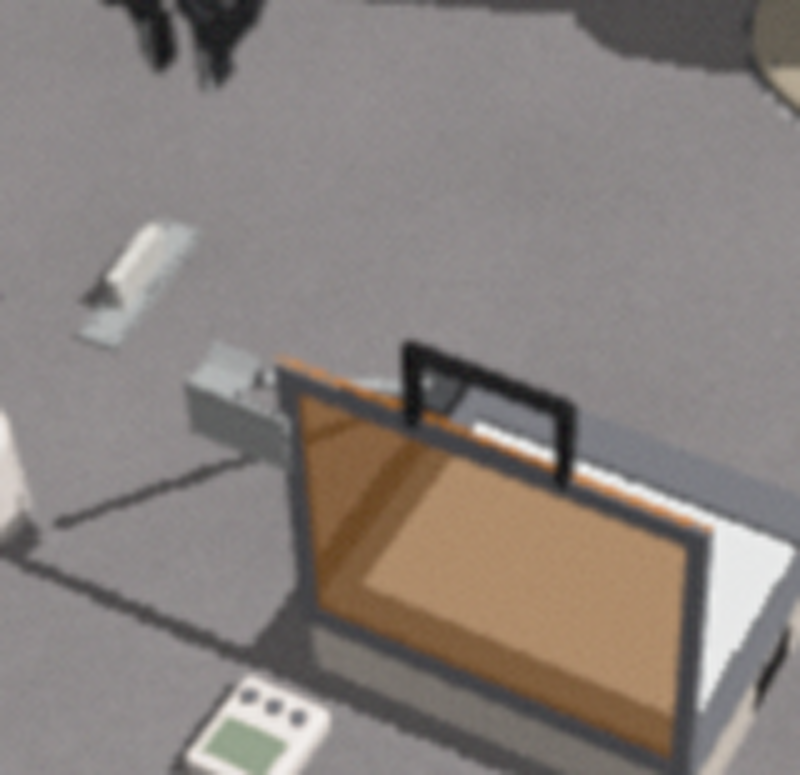

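View pics/t12.png

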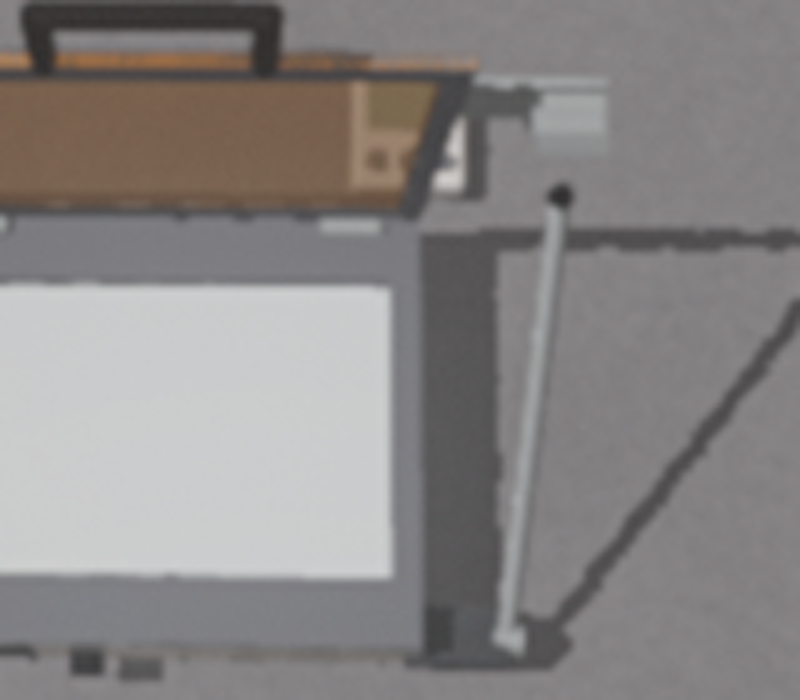

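The ball is at (560,195) in the top crop, which gives a prop angle of about 0.82. The rod needs roughly 0.045 rad more, so I'll regrip and nudge it up.

{"method": "apply_moves", "body": {"targets": [[[20,50,0],0,30],[[51,100,0],0,30],[[51,124,-20],0,30],[[51,124,-70],0,30],[[51,124,-130],0,30],[[51,124,-181],0,30],[[51,124,-181],0,30],[[51,124,-181],0,2],[[51,124,-181],0,2],[[51,124,-181],0,2],[[51,124,-181],0,2],[[51,124,-181],0,2]]}}

```text
clock: 18.5
eef_pos: [0.5633, -0.1687, 0.1016]
tcp_rot: [[0.998, -0.059, -0.013], [-0.059, -0.998, -0.003], [-0.012, 0.004, -1.0]]
wrist_force: [-5.1, -12.1, -9.7]
opening: 0.093
```

{"method": "apply_moves", "body": {"targets": [[[-2,-1,2],0,2],[[-4,-1,4],0,2],[[-4,-1,4],0,2],[[-4,-1,4],0,2],[[-4,-1,4],0,15],[[-4,-1,4],0,30],[[-4,-1,4],0,30],[[-4,-1,50],0,30],[[-4,-1,110],0,30],[[-30,-20,150],0,30],[[-50,-80,180],0,30],[[-50,-120,180],0,30]]}}

```text
clock: 20.0
eef_pos: [0.5131, -0.2908, 0.2848]
tcp_rot: [[0.998, -0.059, -0.008], [-0.059, -0.998, -0.005], [-0.008, 0.006, -1.0]]
wrist_force: [0.8, -0.8, 0.1]
opening: 0.35
```

```bash
python3 rod.py 13
```

```text
0.75 scene [243. 404.] top [556. 177.]
0.8 scene [250. 384.] top [560. 189.]
0.84 scene [255. 368.] top [563. 199.]
0.87 scene [260. 356.] top [565. 208.]
0.9 scene [264. 344.] top [567. 217.]
0.95 scene [272. 324.] top [570. 233.]
```

View pics/t13.png

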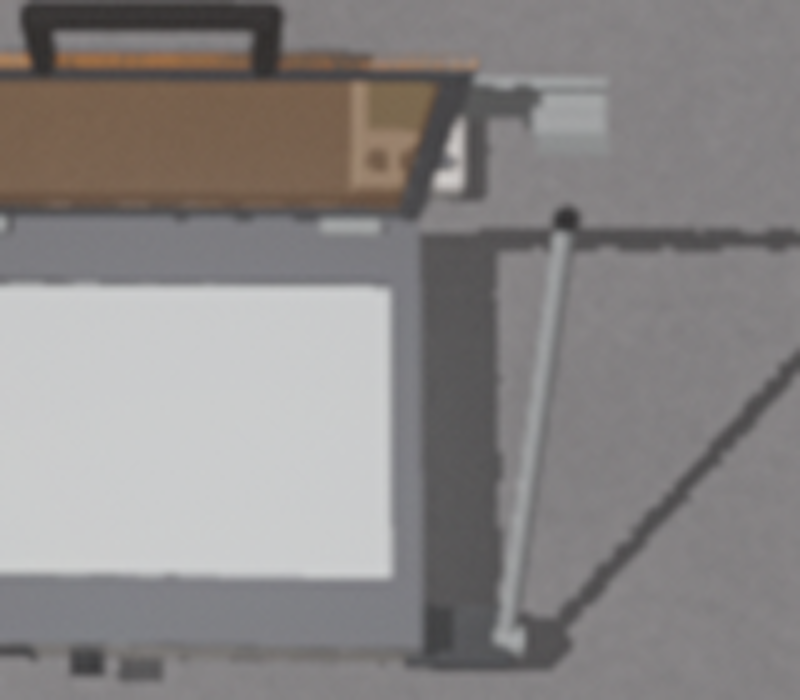

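View pics/s13.png

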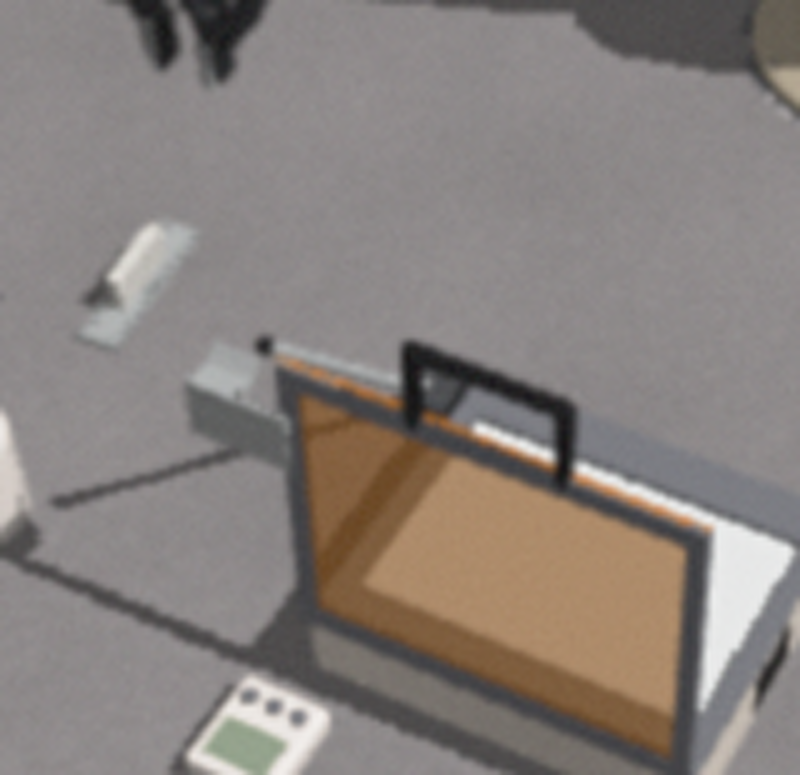

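Both views now put the ball at a prop angle of about 0.90 (top crop (566,217), scene crop (264,344)). That is slightly too high, so I'll regrip and lower it a little.

{"method": "apply_moves", "body": {"targets": [[[20,50,0],0,30],[[46,100,0],0,30],[[46,121,-20],0,30],[[46,121,-70],0,30],[[46,121,-130],0,30],[[46,121,-178],0,30],[[46,121,-178],0,30],[[46,121,-178],0,2],[[46,121,-178],0,2],[[46,121,-178],0,2],[[46,121,-178],0,2],[[48,121,-181],0,2]]}}

```text
clock: 21.6
eef_pos: [0.5607, -0.1694, 0.1044]
tcp_rot: [[0.998, -0.062, -0.009], [-0.062, -0.998, -0.003], [-0.009, 0.004, -1.0]]
wrist_force: [-1.2, 13.8, 4.4]
opening: 0.087
```

{"method": "apply_moves", "body": {"targets": [[[0,0,0],0,2],[[0,0,0],0,10],[[0,0,0],0,30],[[0,0,0],0,30],[[0,0,50],0,30],[[0,0,110],0,30],[[-30,-20,150],0,30],[[-50,-80,180],0,30],[[-50,-120,180],0,30]]}}

```text
clock: 22.72
eef_pos: [0.5103, -0.2915, 0.2876]
tcp_rot: [[0.998, -0.063, -0.005], [-0.063, -0.998, -0.005], [-0.005, 0.006, -1.0]]
wrist_force: [0.5, -0.2, -1.4]
opening: 0.354
```

```bash
python3 rod.py 14
```

```text
0.75 scene [243. 404.] top [556. 177.]
0.8 scene [250. 384.] top [560. 189.]
0.84 scene [255. 368.] top [563. 199.]
0.87 scene [260. 356.] top [565. 208.]
0.9 scene [264. 344.] top [567. 217.]
0.95 scene [272. 324.] top [570. 233.]
```

View pics/t14.png

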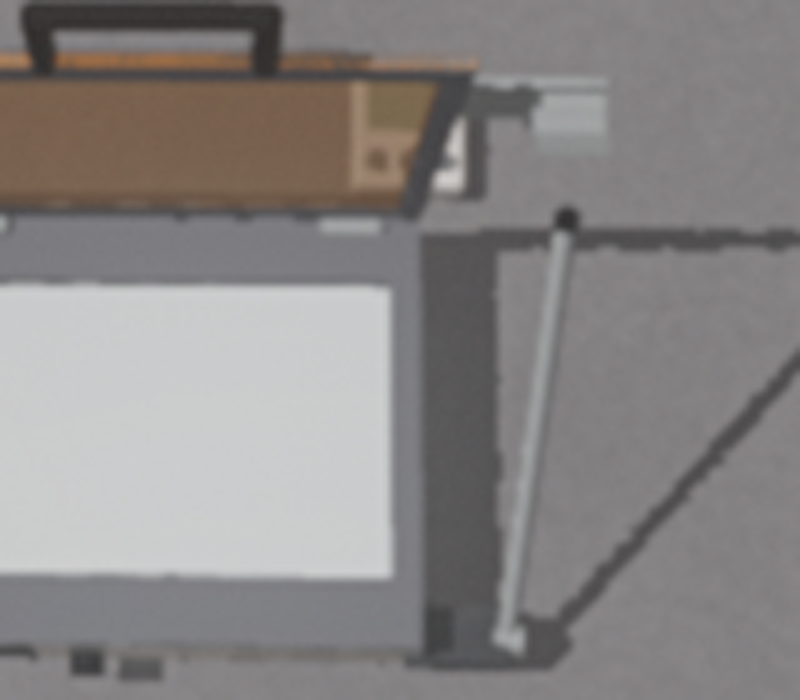

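View pics/s14.png

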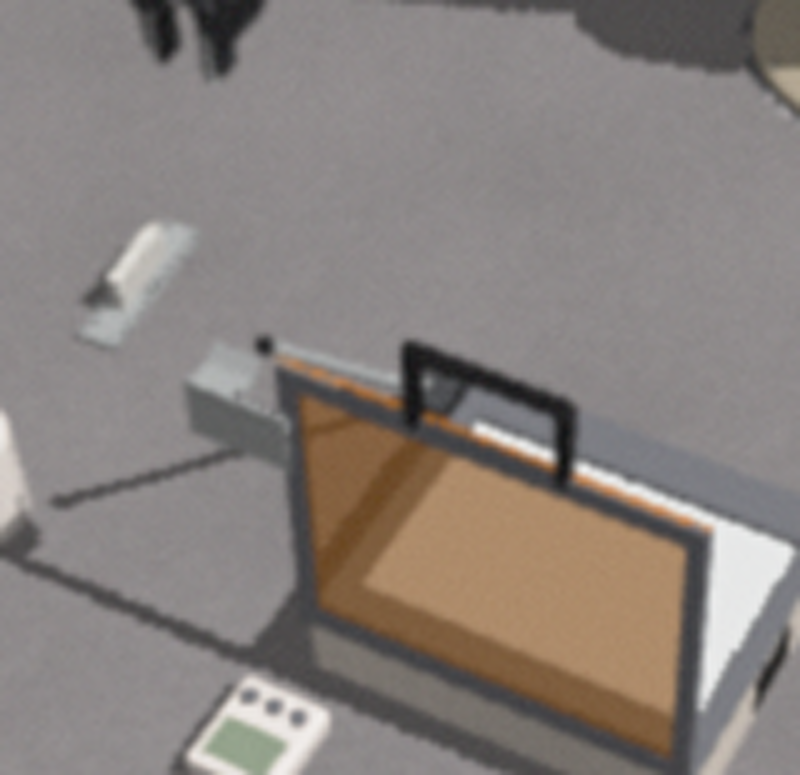

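{"method": "apply_moves", "body": {"targets": [[[20,50,0],0,30],[[50,100,0],0,30],[[50,122,-20],0,30],[[50,122,-70],0,30],[[50,122,-130],0,30],[[50,122,-183],0,30],[[50,122,-183],0,30],[[50,122,-183],0,2],[[50,122,-183],0,2],[[50,122,-183],0,2],[[50,122,-183],0,2],[[53,122,-186],0,2]]}}

```text
clock: 24.32
eef_pos: [0.5623, -0.1695, 0.1021]
tcp_rot: [[0.998, -0.066, -0.007], [-0.066, -0.998, -0.003], [-0.007, 0.004, -1.0]]
wrist_force: [-4.3, 13.8, 2.5]
opening: 0.095
```

{"method": "apply_moves", "body": {"targets": [[[1,0,-1],0,2],[[1,0,-1],0,2],[[1,0,-1],0,10],[[1,0,-1],0,30],[[1,0,-1],0,30],[[1,0,50],0,30],[[1,0,110],0,30],[[-30,-20,150],0,30],[[-50,-80,180],0,30],[[-50,-120,180],0,30]]}}

```text
clock: 25.58
eef_pos: [0.512, -0.2916, 0.2854]
tcp_rot: [[0.998, -0.067, -0.003], [-0.067, -0.998, -0.006], [-0.003, 0.006, -1.0]]
wrist_force: [0.9, 0.7, 0.3]
opening: 0.35
```

```bash
python3 rod.py 15
```

```text
0.75 scene [243. 404.] top [556. 177.]
0.8 scene [250. 384.] top [560. 189.]
0.84 scene [255. 368.] top [563. 199.]
0.87 scene [260. 356.] top [565. 208.]
0.9 scene [264. 344.] top [567. 217.]
0.95 scene [272. 324.] top [570. 233.]
```

View pics/t15.png

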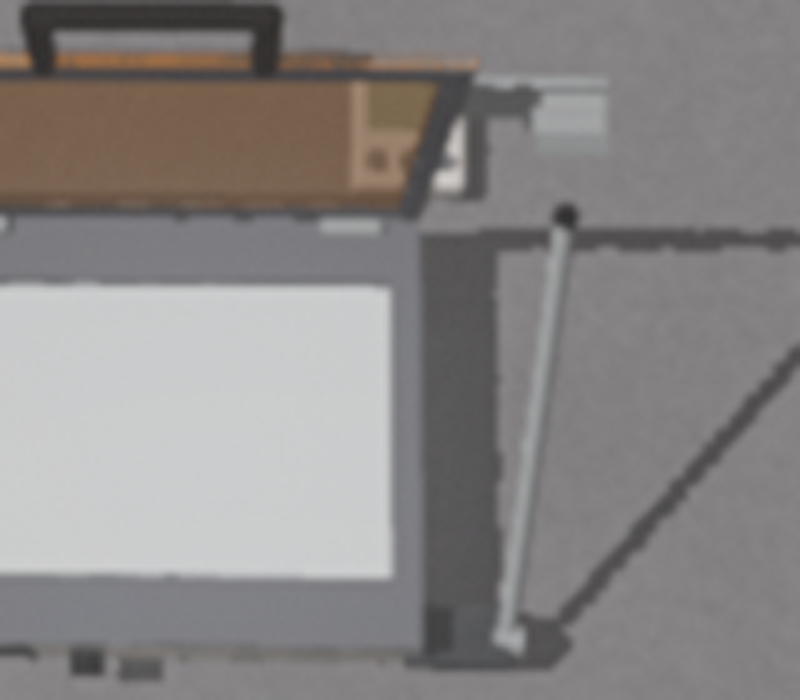

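View pics/s15.png

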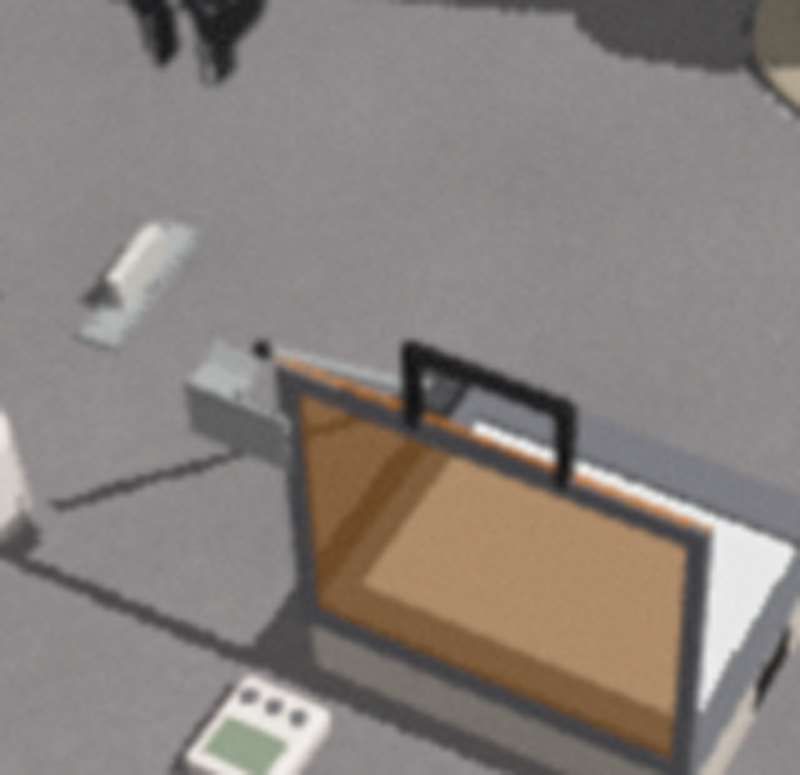

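The ball is at (565,215) and (262,349), about 0.89 and at the edge of the window. One more small nudge down.

{"method": "apply_moves", "body": {"targets": [[[20,50,0],0,30],[[50,100,0],0,30],[[50,122,-20],0,30],[[50,122,-70],0,30],[[50,122,-130],0,30],[[50,122,-183],0,30],[[50,122,-183],0,30],[[50,122,-183],0,2],[[50,122,-183],0,2],[[50,122,-183],0,2],[[50,122,-183],0,2],[[53,122,-186],0,2]]}}

```text
clock: 27.18
eef_pos: [0.5639, -0.1695, 0.0999]
tcp_rot: [[0.998, -0.07, -0.005], [-0.07, -0.998, -0.004], [-0.005, 0.004, -1.0]]
wrist_force: [-3.7, 13.4, 0.5]
opening: 0.097
```

{"method": "apply_moves", "body": {"targets": [[[1,0,-1],0,2],[[1,0,-1],0,2],[[1,0,-1],0,10],[[1,0,-1],0,30],[[1,0,-1],0,30],[[1,0,50],0,30],[[1,0,110],0,30],[[-30,-20,150],0,30],[[-50,-80,180],0,30],[[-50,-120,180],0,30]]}}

```text
clock: 28.42
eef_pos: [0.5135, -0.2917, 0.2832]
tcp_rot: [[0.998, -0.071, -0.001], [-0.071, -0.997, -0.006], [-0.001, 0.006, -1.0]]
wrist_force: [2.1, 0.8, -0.2]
opening: 0.356
```

```bash
python3 rod.py 16
```

```text
0.75 scene [243. 404.] top [556. 177.]
0.8 scene [250. 384.] top [560. 189.]
0.84 scene [255. 368.] top [563. 199.]
0.87 scene [260. 356.] top [565. 208.]
0.9 scene [264. 344.] top [567. 217.]
0.95 scene [272. 324.] top [570. 233.]
```

View pics/t16.png

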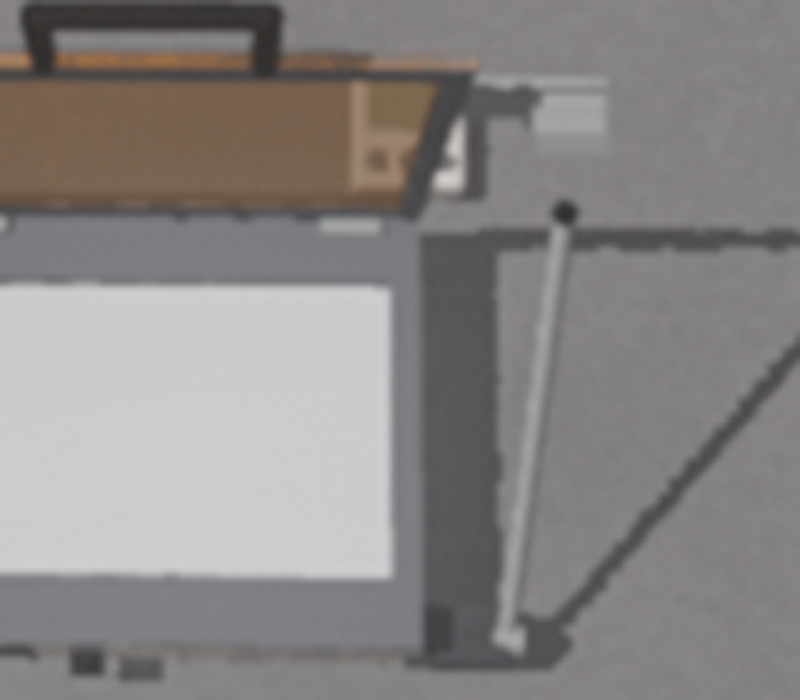

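View pics/s16.png

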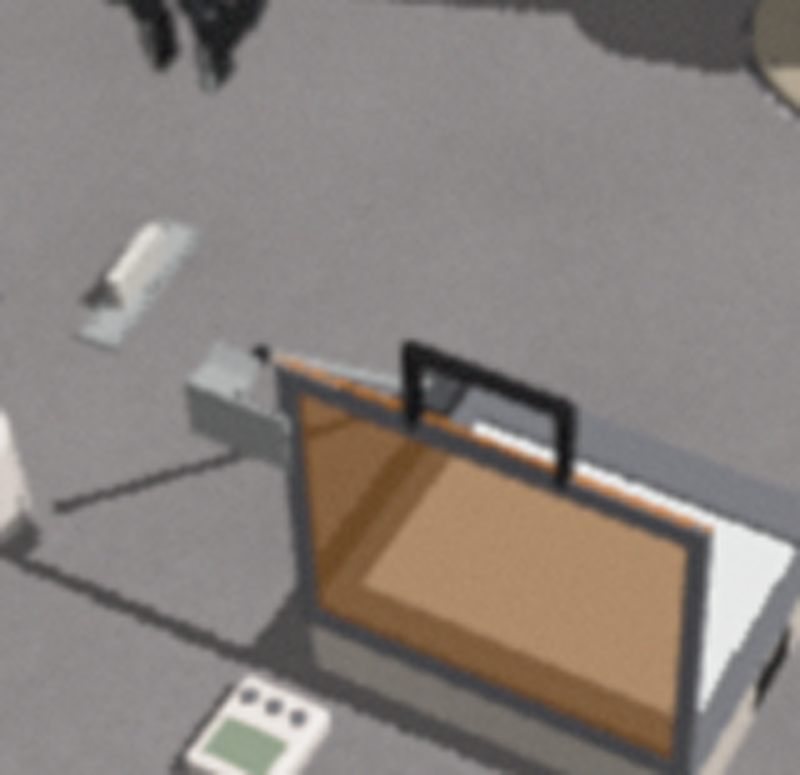

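The ball is at (564.5,212) and (261,353), about 0.875, which is inside the window. Next I'll take the handle again and lower the cover onto the ball.

{"method": "apply_moves", "body": {"targets": [[[0,0,50],10,30],[[20,20,100],20,40],[[50,60,140],30,40],[[90,100,140],40,40],[[120,150,140],50,40],[[150,200,140],60,40],[[170,240,140],70,40],[[186,280,140],80,40],[[186,292,140],91,40],[[186,292,120],91,40],[[186,292,120],91,40]], "force": 20}}

```text
clock: 29.9
eef_pos: [0.698, -0.0034, 0.3999]
tcp_rot: [[0.06, 0.998, 0.005], [0.998, -0.06, -0.003], [-0.003, 0.005, -1.0]]
wrist_force: [-0.4, 0.3, 1.0]
opening: 0.468
```

```bash
python3 - <<'E'
from h import *
e=get("scene"); crop(e,150,90,310,265,4,"pics/s17.png")
d=get("top"); crop(d,215,90,415,250,4,"pics/t17.png")
E
```

```text
(no output)
```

View pics/s17.png

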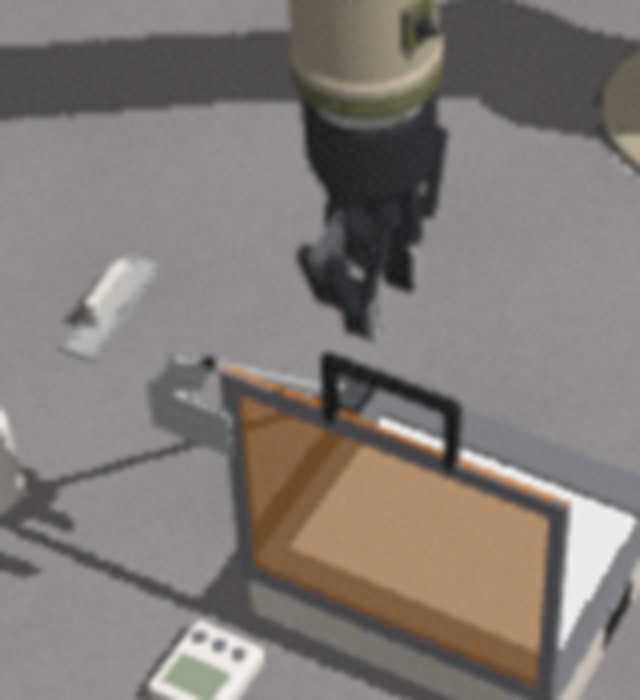

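View pics/t17.png

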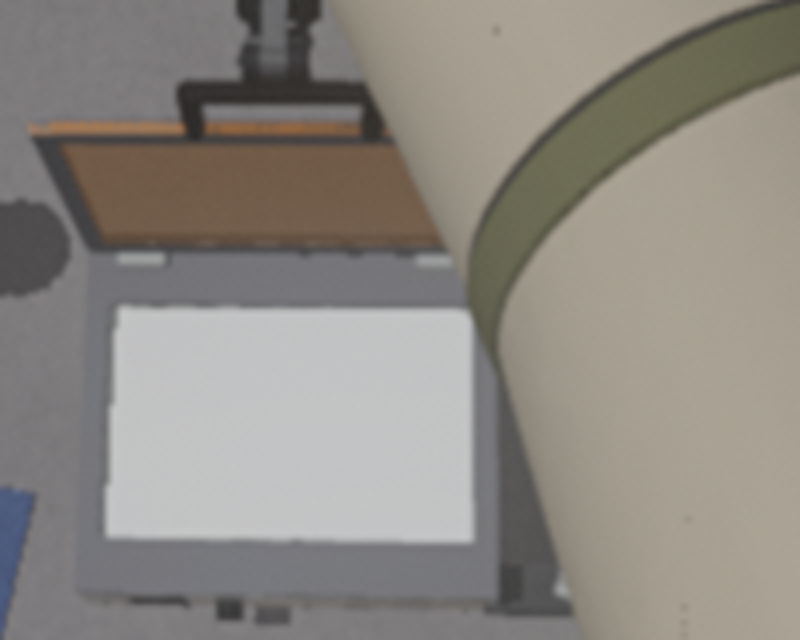

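The gripper is above the bar at (325,360)–(460,410) in the scene crop, and the ball at (208,363) stands in front of the bracket. Now I'll descend, grip and lower.

{"method": "apply_moves", "body": {"targets": [[[1,4,-40],0.5,40],[[1,4,-72],0.5,40],[[1,4,-72],0.5,40],[[1,4,-72],0.5,5],[[1,4,-72],0.5,5],[[1,4,-72],0.5,5],[[1,4,-72],0.5,5]]}}

```text
clock: 30.88
eef_pos: [0.7004, 0.0006, 0.3319]
tcp_rot: [[0.052, 0.999, 0.011], [0.999, -0.052, -0.003], [-0.003, 0.011, -1.0]]
wrist_force: [0.7, -0.7, 5.5]
opening: 0.127
```

{"method": "apply_moves", "body": {"targets": [[[-8,0,-1],0,5],[[-16,1,-1],0,5],[[-24,1,-2],0,5],[[-32,2,-4],0,5],[[-40,2,-5],0,5],[[-47,2,-7],0,5],[[-55,3,-9],0,5],[[-55,3,-9],0,5]]}}

```text
clock: 31.88
eef_pos: [0.6456, 0.0032, 0.3243]
tcp_rot: [[0.052, 0.999, 0.013], [0.999, -0.052, -0.004], [-0.003, 0.013, -1.0]]
wrist_force: [-1.6, -2.2, 6.8]
opening: 0.131
```

```bash
python3 - <<'E'
from h import *
e=get("scene"); crop(e,150,90,310,265,4,"pics/s18.png")
E
```

```text
(no output)
```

View pics/s18.png

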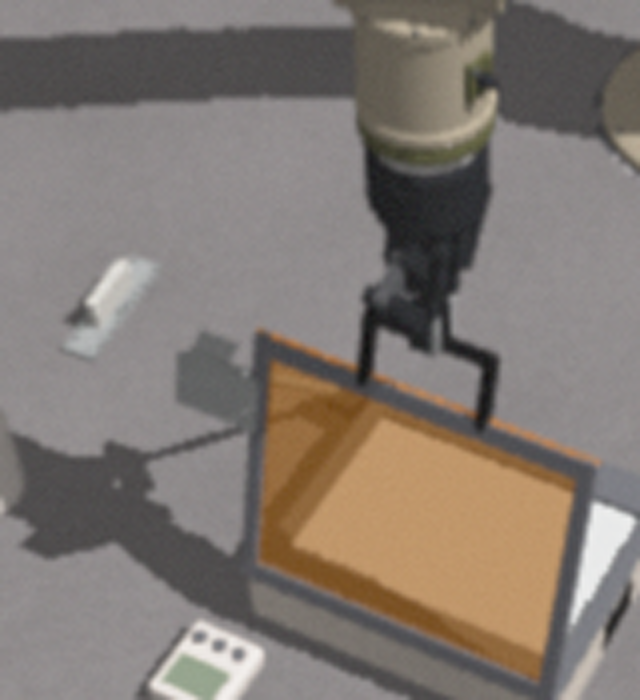

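{"method": "apply_moves", "body": {"targets": [[[-3,0,-1],0,5],[[-6,0,-2],0,5],[[-9,0,-3],0,5],[[-11,0,-3],0,5],[[-11,0,-3],0,5]]}}

```text
clock: 32.55
eef_pos: [0.6339, 0.0037, 0.321]
tcp_rot: [[0.052, 0.999, 0.011], [0.999, -0.052, -0.004], [-0.003, 0.011, -1.0]]
wrist_force: [-0.8, 1.8, 3.2]
opening: 0.124
```

{"method": "apply_moves", "body": {"targets": [[[0,0,0],0,20],[[0,0,0],0,40],[[0,0,0],0,40],[[0,0,30],0,40],[[0,0,80],0,40],[[-50,0,100],0,40],[[-90,-20,100],0,40],[[-120,30,90],0,40],[[-120,80,80],0,40],[[-120,130,80],0,40],[[-120,170,80],0,40],[[-120,170,80],0,40]]}}

```text
clock: 34.05
eef_pos: [0.5131, 0.177, 0.4011]
tcp_rot: [[0.047, 0.999, 0.011], [0.999, -0.047, -0.002], [-0.001, 0.011, -1.0]]
wrist_force: [-0.6, -0.2, -0.4]
opening: 0.47
```

```bash
python3 - <<'E'
from h import *
e=get("scene"); crop(e,150,90,310,265,4,"pics/s19.png")
d=get("top"); crop(d,255,90,415,250,5,"pics/t19.png")
E
```

```text
(no output)
```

View pics/s19.png

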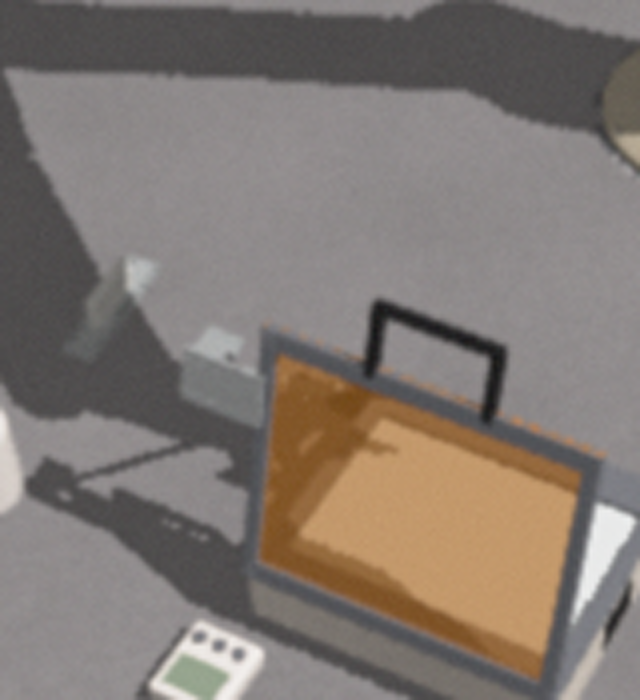

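View pics/t19.png

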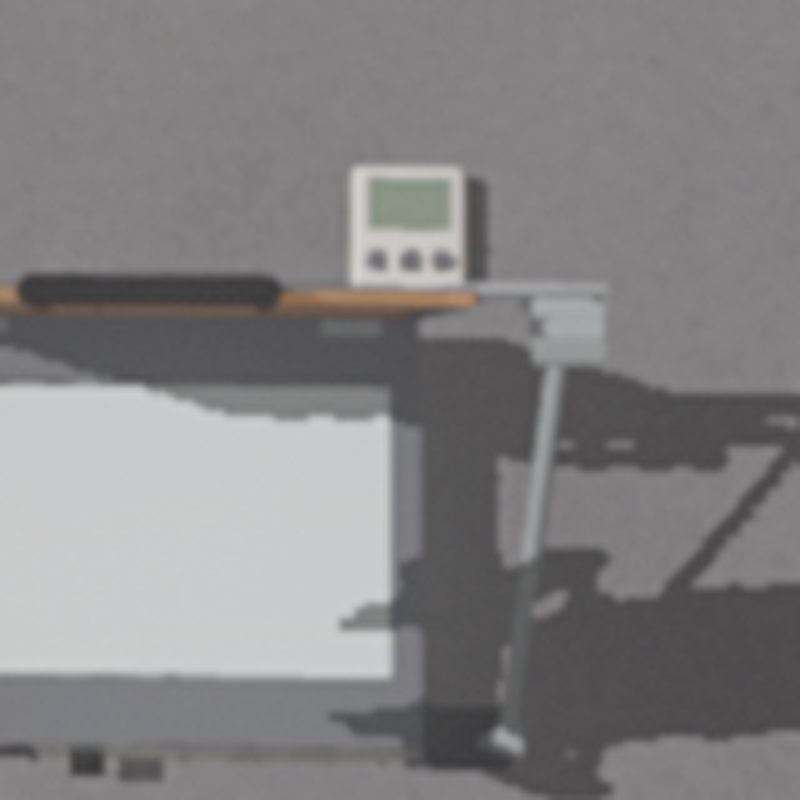

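The bracket has come down over the rod end: in the top crop the rod at (550,370) runs up into the bracket at (570,330). I'll move to dish A while it settles, then measure the cover angle twice.

{"method": "apply_moves", "body": {"targets": [[[4,30,-20],10,60],[[4,71,-40],20,70],[[4,71,-60],30,70],[[4,71,-90],40,70],[[4,71,-120],50,70],[[4,71,-160],60,70],[[4,71,-200],70,70],[[4,71,-240],80,70],[[4,71,-280],90,70],[[4,71,-300],90,70],[[4,71,-300],90,70]]}}

```text
clock: 35.52
eef_pos: [0.5177, 0.2423, 0.0993]
tcp_rot: [[-0.999, 0.053, 0.002], [0.053, 0.999, 0.008], [-0.001, 0.008, -1.0]]
wrist_force: [0.7, -0.1, 1.8]
opening: 0.821
```

```bash
cat > cov.py <<'E'
from h import *
import sys
n=sys.argv[1]
e=get("scene"); crop(e,150,90,310,265,4,f"pics/s{n}.png"); print(status.state()['clock'])
d=get("top"); crop(d,110,90,390,300,2.8,f"pics/t{n}.png")
h=np.array([.7137,-.0006,.062]); ax=np.array([.9988,-.0493,0]); ay=np.array([.0493,.9988,0])
for th in (1.2,1.25,1.3):
    o=[]
    for dd,of,k in ((e,(150,90),4),(d,(110,90),2.8)):
      for r,y in ((.266,.045),(.22,.13),(.22,-.13)):
        P=h-ax*r*np.cos(th)+ay*y+np.array([0,0,r*np.sin(th)]); o.append(((proj(dd,P)[0]-of+.4)*k).round(1))
    print(th,*o)
E
python3 cov.py 20
```

```text
35.575
1.2 [510.7 340.5] [613.4 444.3] [276.2 313.2] [423.4 185.6] [312.6 182.1] [671.6 185.5]
1.25 [502.1 348.4] [607.  451.5] [267.9 319.2] [423.5 166. ] [312.4 166.8] [672.2 170. ]
1.3 [493.1 357.2] [600.3 459.4] [259.5 325.9] [423.6 146.4] [312.4 151.6] [672.6 154.5]
```

View pics/s20.png

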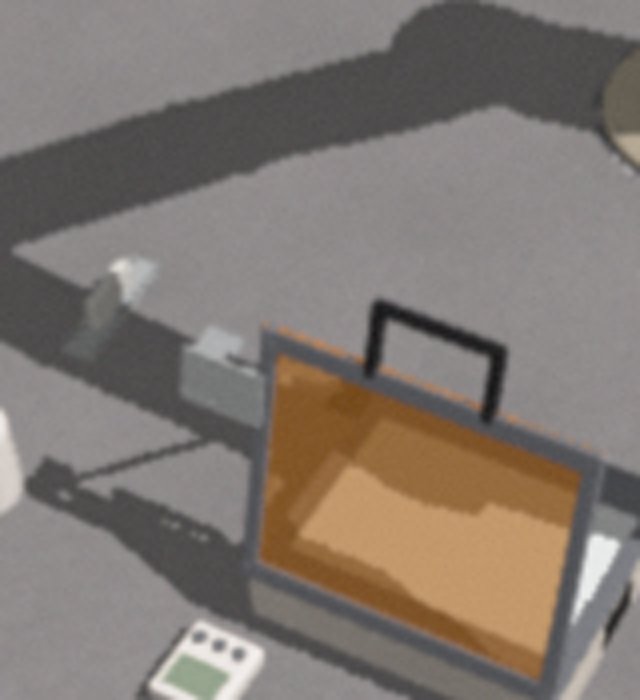

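View pics/t20.png

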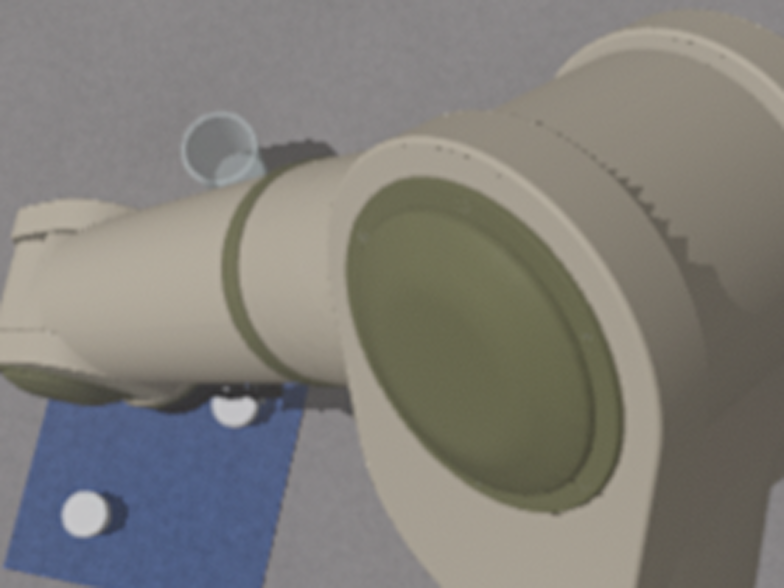

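```bash
python3 - <<'E'
from h import *
s=status.state(); print(s['qpos'],s['eef_pos'],s['clock'])
e=get("scene"); cv2.imwrite("pics/s21.png",e["image"])
a=cv2.imread("pics/s19.png").astype(int); b=cv2.imread("pics/s20.png").astype(int)
E
```

```text
[ 0.01020694  0.74633886 -0.83588601  2.03436207  0.84169139  0.73367513
  0.15806695] [0.51837608 0.24372631 0.10133416] 35.625
```

View pics/s21.png

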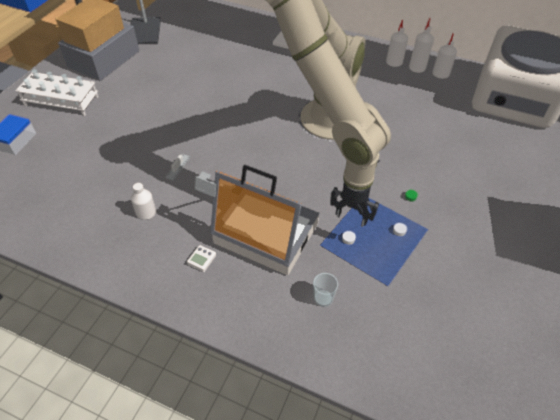

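The scene shows the gripper to the side of the cover, above dish A at (348,238). The elbow is high and clear. I'll descend and grasp.

{"method": "apply_moves", "body": {"targets": [[[-1,4,-40],0,70],[[-1,4,-70],0,70],[[-1,4,-85],0,70],[[-1,4,-85],0,70],[[-1,4,-85],0,45],[[-1,4,-85],0,30],[[-1,4,-85],0,30],[[-1,4,-85],0,30],[[-1,4,-85],0,30],[[-1,4,-85],0,30]], "force": 25}}

```text
clock: 36.92
eef_pos: [0.5181, 0.2483, 0.0181]
tcp_rot: [[-0.999, 0.053, 0.007], [0.053, 0.999, 0.011], [-0.007, 0.011, -1.0]]
wrist_force: [-0.7, -0.3, 5.5]
opening: 0.455
```

{"method": "apply_moves", "body": {"targets": [[[0,0,30],0,30],[[0,0,80],0,30],[[0,0,120],0,30],[[5,-50,120],0,30],[[10,-100,120],0,30],[[15,-150,120],0,30],[[18,-200,120],0,30],[[20,-250,120],0,30],[[22,-301,120],0,30],[[22,-301,120],0,30]]}}

```text
clock: 38.17
eef_pos: [0.5397, -0.0577, 0.138]
tcp_rot: [[-0.998, 0.06, 0.007], [0.06, 0.998, 0.009], [-0.006, 0.009, -1.0]]
wrist_force: [0.1, 0.1, -0.8]
opening: 0.449
```

```bash
python3 cov.py 22; python3 - <<'E'
from h import *
print(status.state()['qpos'])
e=get("scene"); crop(e,150,50,350,265,3.5,"pics/s22b.png")
E
```

```text
38.225
1.2 [510.7 340.5] [613.4 444.3] [276.2 313.2] [423.4 185.6] [312.6 182.1] [671.6 185.5]
1.25 [502.1 348.4] [607.  451.5] [267.9 319.2] [423.5 166. ] [312.4 166.8] [672.2 170. ]
1.3 [493.1 357.2] [600.3 459.4] [259.5 325.9] [423.6 146.4] [312.4 151.6] [672.6 154.5]
[ 0.60986885  0.68437381 -0.91700579  2.07451153  0.79146525  0.76661141
  0.71099498]
```

View pics/s22b.png

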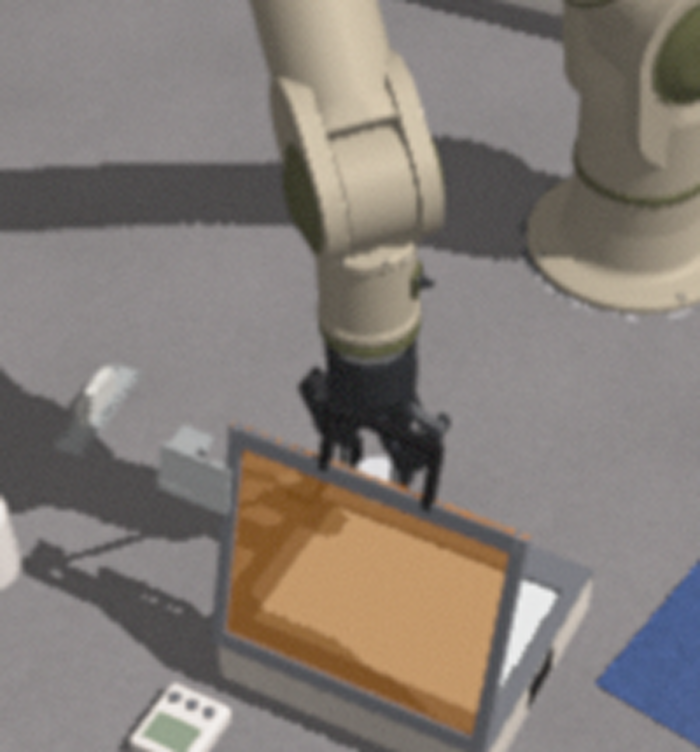

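View pics/t22.png

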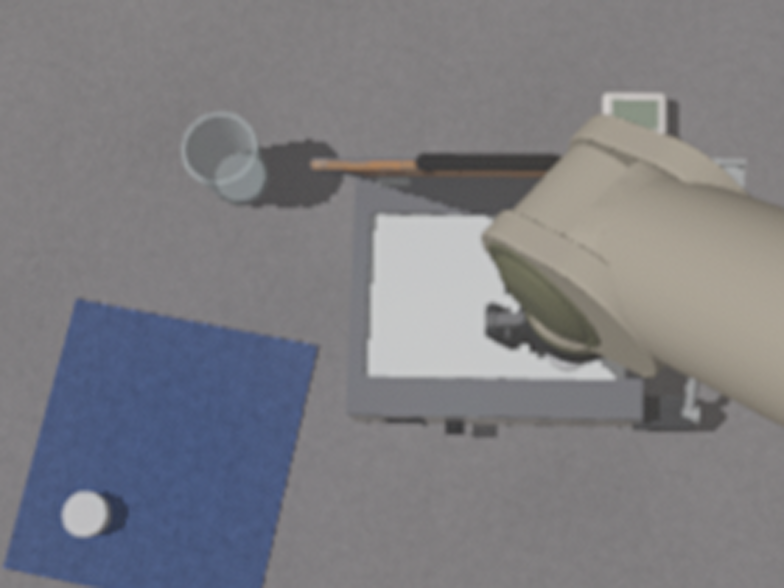

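```bash
python3 - <<'E'
from h import *
d=get("top")
f=lambda p:atz(d,np.array(p)/4+[215,110]-.4,.055)[:2]
P=np.array([f(p) for p in [(118,228),(473,232),(475,462),(105,459)]]); print(P,P.mean(0))
# front edge (BL,BR) and right edge reliable
c=status.state(); print(c['eef_pos'])
L=np.array([(.075,.115),(.075,-.115),(-.075,-.115),(-.075,.115)])
def m(q): cc,s=np.cos(q[2]),np.sin(q[2]); return L@np.array([[cc,s],[-s,cc]])+q[:2]
r=least_squares(lambda q:(m(q)-P).ravel()*1e3,[.6,0,-.05]); print(r.x,r.fun.round(1))
E
```

```text
[[ 0.68140414  0.11141185]
 [ 0.67010185 -0.1143612 ]
 [ 0.52245591 -0.10799027]
 [ 0.53182011  0.12103378]] [0.6014455  0.00252354]
[ 0.54024442 -0.05147834  0.13865776]
[ 0.6014455   0.00252354 -0.04790435] [ 0.5  2.4  0.8 -1.6 -1.4 -0.8  0.2 -0.1]
```

The top view gives cover and handle edges consistent with 1.26 rad, unchanged since t=34 s, so the cover is at rest on the prop. Now I'll lower the first dish.

{"method": "apply_moves", "body": {"targets": [[[6,-1,0],0,30],[[12,-2,-20],0,30],[[12,-2,-45],0,30],[[12,-2,-60],0,30],[[12,-2,-66],0,30],[[12,-2,-69],0,30],[[12,-2,-69],0,30]]}}

```text
clock: 39.25
eef_pos: [0.5526, -0.0532, 0.0703]
tcp_rot: [[-0.999, 0.051, 0.009], [0.051, 0.999, 0.011], [-0.008, 0.012, -1.0]]
wrist_force: [-0.6, 0.5, -0.8]
opening: 0.453
```

{"method": "apply_moves", "body": {"targets": [[[0,0,-1],0,30],[[0,0,-2],0,30],[[0,0,-2],0,30]]}}

```text
clock: 39.62
eef_pos: [0.5528, -0.0533, 0.07]
tcp_rot: [[-0.999, 0.051, 0.01], [0.051, 0.999, 0.01], [-0.01, 0.011, -1.0]]
wrist_force: [-4.4, -1.3, 19.0]
opening: 0.449
```

{"method": "apply_moves", "body": {"targets": [[[0,0,0],0,45],[[0,0,0],0,56],[[0,0,0],0,56],[[0,0,20],0,56],[[0,0,60],0,56],[[-5,40,75],0,56],[[-10,100,75],0,70],[[-20,160,75],0,70],[[-40,220,75],0,70],[[-70,270,75],0,70],[[-100,320,75],0,70],[[-115,370,75],0,70]]}}

```text
clock: 41.12
eef_pos: [0.4361, 0.3182, 0.145]
tcp_rot: [[-0.999, 0.05, 0.01], [0.05, 0.999, 0.01], [-0.01, 0.01, -1.0]]
wrist_force: [1.6, -0.0, -0.3]
opening: 0.822
```

```bash
python3 cov.py 23; python3 - <<'E'
from h import *
print(status.state()['qpos'])
E
```

```text
41.175
1.2 [510.7 340.5] [613.4 444.3] [276.2 313.2] [423.4 185.6] [312.6 182.1] [671.6 185.5]
1.25 [502.1 348.4] [607.  451.5] [267.9 319.2] [423.5 166. ] [312.4 166.8] [672.2 170. ]
1.3 [493.1 357.2] [600.3 459.4] [259.5 325.9] [423.6 146.4] [312.4 151.6] [672.6 154.5]
[-0.14670817  0.65443228 -0.88394841  2.07906067  0.76392861  0.74620937
  0.00898503]
```

View pics/t23.png

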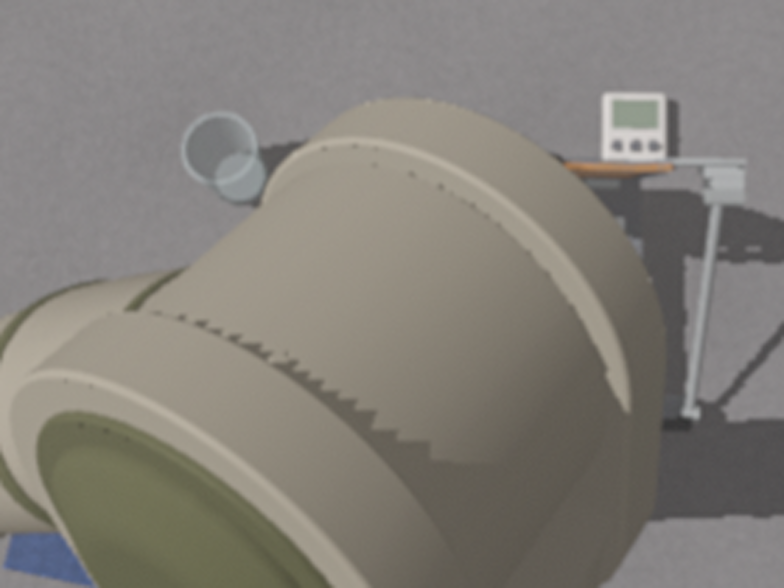

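```bash
python3 - <<'E'
from h import *
e=get("scene"); crop(e,200,130,440,310,3.3,"pics/s24.png")
print((proj(e,[.4203,.3839,.021])[0]-[200,130])*3.3)
E
```

```text
[659.88561606 319.46066795]
```

View pics/s24.png

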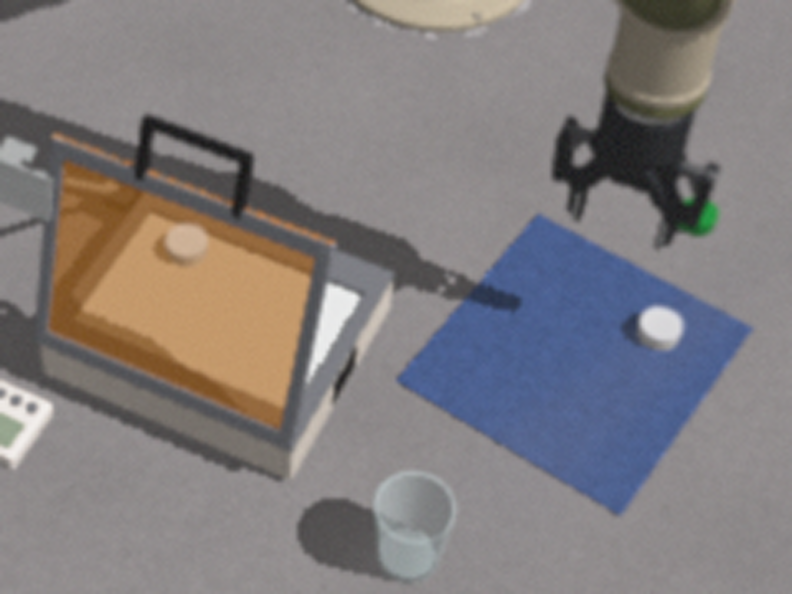

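The scene view shows dish A on the screen (amber-tinted, crop (186,243)) and dish B still at (661,322) as predicted. Next I'll grasp B.

{"method": "apply_moves", "body": {"targets": [[[-16,40,-10],0,70],[[-16,66,-40],0,70],[[-16,66,-90],0,70],[[-16,66,-115],0,70],[[-16,66,-127],0,70],[[-16,66,-127],0,70],[[-16,66,-127],0,45],[[-16,66,-127],0,30],[[-16,66,-127],0,30],[[-16,66,-127],0,30],[[-16,66,-127],0,30],[[-16,66,-127],0,30]]}}

```text
clock: 42.78
eef_pos: [0.4209, 0.3862, 0.0195]
tcp_rot: [[-0.999, 0.046, 0.012], [0.046, 0.999, 0.013], [-0.011, 0.013, -1.0]]
wrist_force: [0.4, -1.7, 6.0]
opening: 0.451
```

{"method": "apply_moves", "body": {"targets": [[[0,0,30],0,30],[[0,0,80],0,30],[[5,-30,120],0,30],[[25,-80,120],0,30],[[45,-130,120],0,30],[[65,-180,120],0,30],[[80,-235,120],0,30],[[100,-290,120],0,30],[[120,-340,120],0,30],[[128,-365,120],0,30],[[135,-365,90],0,30],[[135,-365,65],0,30]]}}

```text
clock: 44.28
eef_pos: [0.5567, 0.0201, 0.0846]
tcp_rot: [[-0.999, 0.048, 0.014], [0.048, 0.999, 0.013], [-0.013, 0.013, -1.0]]
wrist_force: [0.2, 0.2, 0.0]
opening: 0.452
```

{"method": "apply_moves", "body": {"targets": [[[0,1,-7],0,30],[[0,1,-12],0,30],[[0,1,-14],0,30],[[0,1,-14],0,30]]}}

```text
clock: 44.78
eef_pos: [0.557, 0.0213, 0.0716]
tcp_rot: [[-0.999, 0.048, 0.015], [0.048, 0.999, 0.012], [-0.014, 0.013, -1.0]]
wrist_force: [-1.1, -0.1, 3.3]
opening: 0.449
```

{"method": "apply_moves", "body": {"targets": [[[0,0,0],0,45],[[0,0,0],0,56],[[0,0,0],0,56],[[0,0,20],0,56],[[0,0,60],0,56],[[-20,-30,100],0,56],[[-60,-70,100],0,40],[[-75,-130,100],1,40],[[-80,-190,100],2,40],[[-85,-250,100],3,40],[[-90,-310,100],4,40],[[-90,-360,100],4,40]]}}

```text
clock: 46.28
eef_pos: [0.466, -0.3414, 0.1714]
tcp_rot: [[-1.0, -0.02, 0.014], [-0.02, 1.0, 0.013], [-0.014, 0.013, -1.0]]
wrist_force: [0.3, 0.1, 0.1]
opening: 0.471
```

```bash
python3 cov.py 25; python3 - <<'E'
from h import *
print(status.state()['qpos'])
d=get("top"); cv2.imwrite("pics/t25b.png",d["image"])
E
```

```text
46.325
1.2 [510.7 340.5] [613.4 444.3] [276.2 313.2] [423.4 185.6] [312.6 182.1] [671.6 185.5]
1.25 [502.1 348.4] [607.  451.5] [267.9 319.2] [423.5 166. ] [312.4 166.8] [672.2 170. ]
1.3 [493.1 357.2] [600.3 459.4] [259.5 325.9] [423.6 146.4] [312.4 151.6] [672.6 154.5]
[ 1.18964407  0.70430632 -0.99570698  1.9647536   0.75097447  0.88949182
  1.38155865]
```

View pics/t25b.png

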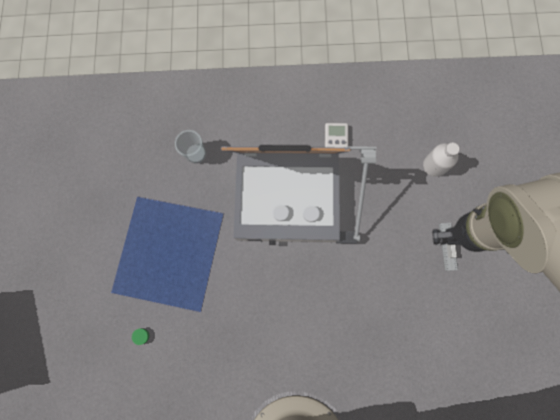

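View pics/s25.png

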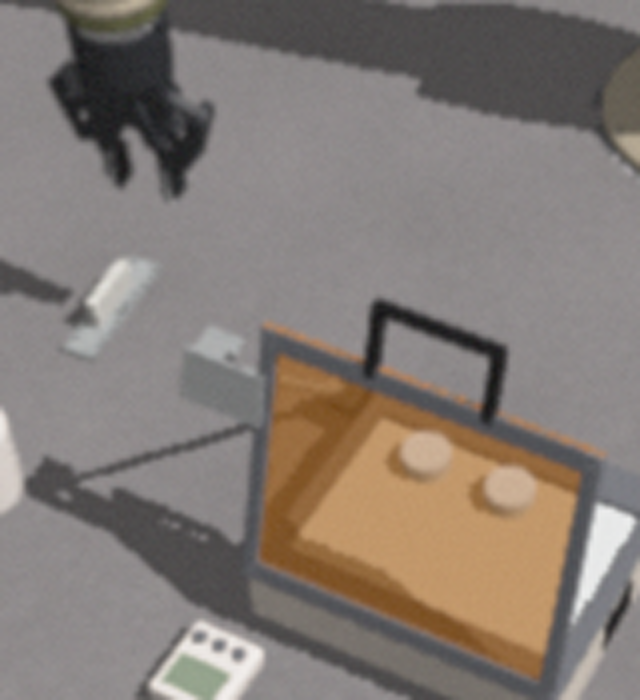

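The top view shows the two dishes on the screen at (281,213) and (311,214), an empty mat, the prop in place and the bystanders untouched. I'll check the straightedge and dish positions.

```bash
python3 - <<'E'
from h import *
d=get("top"); e=get("scene")
crop(d,225,140,385,250,5,"pics/t26.png")
c=np.array([.4672,-.4003]); a=.0276; R=np.array([[np.cos(a),-np.sin(a)],[np.sin(a),np.cos(a)]])
for l in [(.06,.015),(.06,-.015),(-.06,-.015),(-.06,.015)]: print((proj(e,np.r_[c+R@l,.006])[0]-[150,90]+.4)*4)
v=np.array([.6025,.004]); a=-.049; R=np.array([[np.cos(a),-np.sin(a)],[np.sin(a),np.cos(a)]])
for p in [(281.3,213),(311.7,214)]: w=atz(d,p,.073)[:2]; print(w, R.T@(w-v))
crop(e,150,140,210,190,10,"pics/s26.png")
E
```

```text
[ 94.24426979 354.29947524]
[ 63.72718369 344.27011212]
[132.60953452 253.39085525]
[162.16221857 262.68676718]
[0.55362742 0.01908943] [-0.04955301  0.01267752]
[ 0.54863524 -0.05501856] [-0.05090935 -0.06158604]
```

View pics/t26.png

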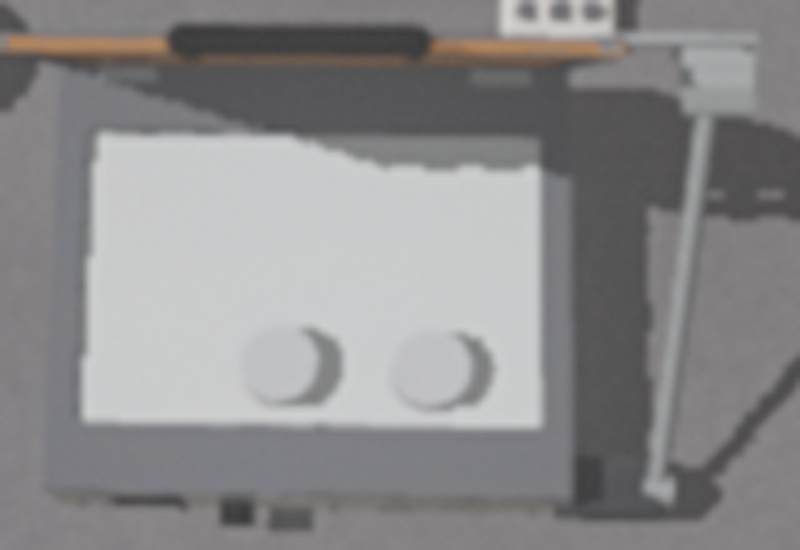

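View pics/s26.png

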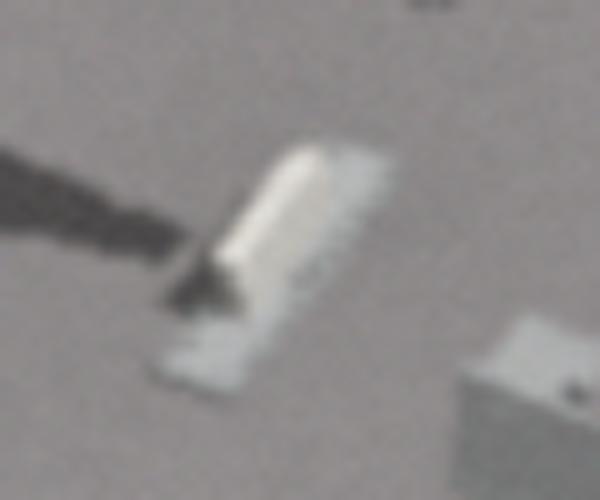

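Dishes measure at viewer-local (-50,13) and (-51,-62) mm in the image, and about (-47,..) by TCP. That is inside the limits, and the straightedge is unmoved. Now I'll grasp its rib.

{"method": "apply_moves", "body": {"targets": [[[1,-30,-20],0.5,40],[[1,-59,-60],0.5,40],[[1,-59,-110],0.5,40],[[1,-59,-140],0.5,40],[[1,-59,-153],0.5,40],[[1,-59,-153],0.5,40],[[1,-59,-153],0.5,15],[[1,-59,-153],0.5,3],[[1,-59,-153],0.5,3],[[1,-59,-153],0.5,3],[[1,-59,-153],0.5,3]], "force": 60}}

```text
clock: 47.9
eef_pos: [0.4687, -0.3979, 0.0202]
tcp_rot: [[-0.999, -0.03, 0.016], [-0.03, 0.999, 0.012], [-0.016, 0.012, -1.0]]
wrist_force: [-0.5, -2.4, 5.0]
opening: 0.104
```

The rib is held (opening ≈ 9 mm). To keep the wrist clear of the leaning cover I'll regrip 15 mm nearer the robot end of the rib.

{"method": "apply_moves", "body": {"targets": [[[0,0,0],0,25],[[0,0,0],0,25],[[-10,0,0],0,25],[[-15,0,-1],0,25],[[-15,0,-1],0,25],[[-15,0,-1],0,3],[[-15,0,-1],0,3],[[-15,0,-1],0,3],[[-15,0,-1],0,3]], "force": 60}}

```text
clock: 49.02
eef_pos: [0.4537, -0.3981, 0.0194]
tcp_rot: [[-0.999, -0.03, 0.016], [-0.03, 0.999, 0.012], [-0.016, 0.011, -1.0]]
wrist_force: [-2.1, -0.8, 5.8]
opening: 0.105
```

{"method": "apply_moves", "body": {"targets": [[[0,0,20],0,3],[[0,0,60],0,3],[[0,0,100],-1,3],[[0,0,130],-2,3],[[0,40,150],-3,3],[[5,90,150],-4,3],[[5,140,150],-4.4,3],[[5,190,150],-4.4,3],[[10,240,150],-4.4,3],[[20,290,150],-4.4,3],[[40,340,150],-4.4,3],[[60,390,150],-4.4,3]]}}

```text
clock: 50.52
eef_pos: [0.5139, -0.0064, 0.1691]
tcp_rot: [[-0.999, 0.046, 0.017], [0.046, 0.999, 0.011], [-0.016, 0.011, -1.0]]
wrist_force: [1.2, -0.3, -3.0]
opening: 0.111
```

{"method": "apply_moves", "body": {"targets": [[[20,50,0],0,3],[[40,98,0],0,3],[[71,98,-20],0,3],[[71,98,-50],0,3],[[71,98,-65],0,3],[[71,98,-65],0,3]]}}

```text
clock: 51.28
eef_pos: [0.5839, 0.0916, 0.1031]
tcp_rot: [[-0.999, 0.046, 0.014], [0.046, 0.999, 0.01], [-0.014, 0.011, -1.0]]
wrist_force: [0.2, 0.4, -2.5]
opening: 0.104
```

```bash
python3 cov.py 27; python3 - <<'E'
from h import *
d=get("top"); crop(d,215,130,385,250,4.7,"pics/t27b.png")
E
```

```text
51.325
1.2 [510.7 340.5] [613.4 444.3] [276.2 313.2] [423.4 185.6] [312.6 182.1] [671.6 185.5]
1.25 [502.1 348.4] [607.  451.5] [267.9 319.2] [423.5 166. ] [312.4 166.8] [672.2 170. ]
1.3 [493.1 357.2] [600.3 459.4] [259.5 325.9] [423.6 146.4] [312.4 151.6] [672.6 154.5]
```

View pics/t27b.png

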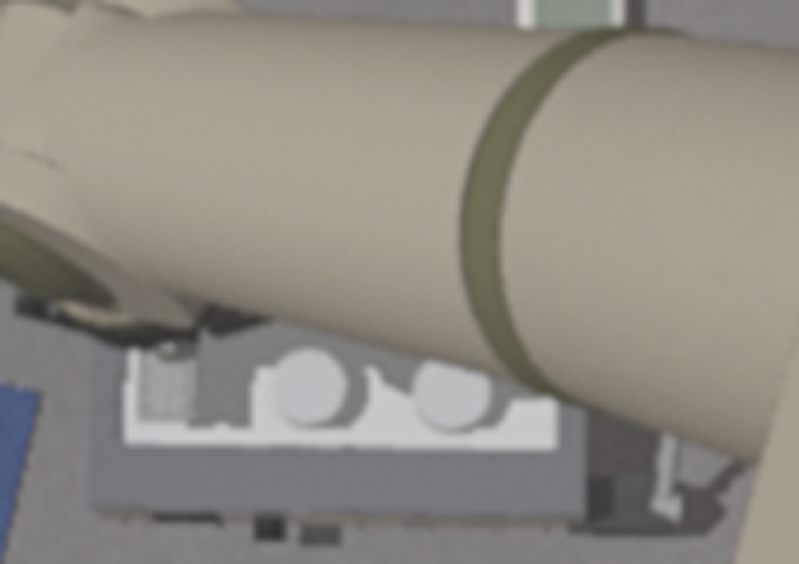

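View pics/s27.png

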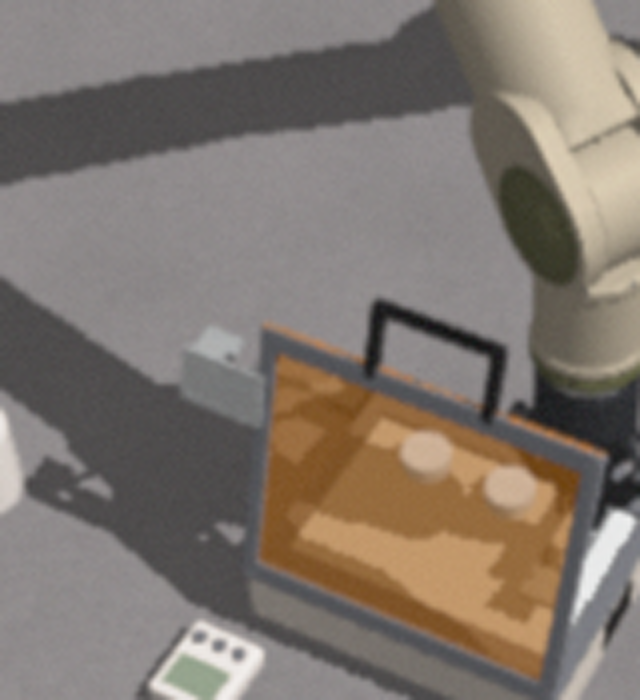

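The cover is unmoved, and the front end of the straightedge shows at (140–190, 350–425), just inside the left edge of the screen. I'll lower it 6–7 mm short of the ledge, then slide it over.

{"method": "apply_moves", "body": {"targets": [[[1,6,-10],0,3],[[1,6,-20],0,3],[[1,6,-26],0,3],[[1,6,-28],0,3],[[1,6,-28],0,3]]}}

```text
clock: 52.05
eef_pos: [0.5861, 0.0978, 0.0769]
tcp_rot: [[-0.999, 0.046, 0.017], [0.046, 0.999, 0.011], [-0.017, 0.012, -1.0]]
wrist_force: [-0.4, 0.6, -3.3]
opening: 0.105
```

{"method": "apply_moves", "body": {"targets": [[[0,0,-2],0,3],[[0,0,-2],0,3],[[0,0,-3],0,3],[[0,0,-3],0,3]]}}

```text
clock: 52.55
eef_pos: [0.5862, 0.0978, 0.0744]
tcp_rot: [[-0.999, 0.046, 0.018], [0.046, 0.999, 0.011], [-0.017, 0.012, -1.0]]
wrist_force: [-1.3, -1.2, 3.9]
opening: 0.101
```

{"method": "apply_moves", "body": {"targets": [[[0,2,0],0,3],[[0,4,0],0,3],[[0,5,0],0,3],[[0,5,0],0,3]]}}

```text
clock: 53.05
eef_pos: [0.5864, 0.1028, 0.0744]
tcp_rot: [[-0.999, 0.046, 0.018], [0.046, 0.999, 0.011], [-0.018, 0.011, -1.0]]
wrist_force: [0.7, -2.7, 1.0]
opening: 0.1
```

{"method": "apply_moves", "body": {"targets": [[[0,1,0],0,3],[[0,2,0],0,3],[[0,2,0],0,3]]}}

```text
clock: 53.42
eef_pos: [0.5863, 0.1051, 0.0744]
tcp_rot: [[-0.999, 0.046, 0.018], [0.046, 0.999, 0.011], [-0.018, 0.012, -1.0]]
wrist_force: [0.2, -1.2, 1.1]
opening: 0.105
```

{"method": "apply_moves", "body": {"targets": [[[0,1,0],0,3],[[0,2,0],0,3],[[0,2,0],0,3]]}}

```text
clock: 53.8
eef_pos: [0.5864, 0.1053, 0.0744]
tcp_rot: [[-0.999, 0.047, 0.018], [0.047, 0.999, 0.008], [-0.017, 0.009, -1.0]]
wrist_force: [0.1, -7.7, 4.0]
opening: 0.104
```

{"method": "apply_moves", "body": {"targets": [[[0,1,0],0,3],[[0,1,0],0,3],[[0,1,0],0,3]]}}

```text
clock: 54.18
eef_pos: [0.5864, 0.1053, 0.0744]
tcp_rot: [[-0.999, 0.048, 0.018], [0.048, 0.999, 0.006], [-0.017, 0.007, -1.0]]
wrist_force: [0.1, -7.1, 2.9]
opening: 0.107
```

{"method": "apply_moves", "body": {"targets": [[[0,0,0],0,10],[[0,0,0],0,20],[[0,0,0],0,28],[[0,0,0],0,28],[[0,0,10],0,28],[[0,0,40],0,28],[[-10,0,80],0,28],[[-50,20,110],0,28],[[-90,50,110],0,28],[[-120,100,110],0,28],[[-130,150,110],0,28],[[-150,200,110],0,28]]}}

```text
clock: 55.68
eef_pos: [0.4362, 0.3069, 0.1852]
tcp_rot: [[-0.999, 0.049, 0.019], [0.049, 0.999, 0.007], [-0.018, 0.008, -1.0]]
wrist_force: [0.7, 0.3, -0.9]
opening: 0.327
```

{"method": "apply_moves", "body": {"targets": [[[-10,50,0],0,28],[[-20,100,0],0,28],[[-30,150,0],0,28],[[-40,190,0],0,28]]}}

```text
clock: 56.18
eef_pos: [0.3953, 0.4992, 0.186]
tcp_rot: [[-0.999, 0.048, 0.019], [0.048, 0.999, 0.008], [-0.018, 0.009, -1.0]]
wrist_force: [-0.2, 0.6, -0.3]
opening: 0.327
```

```bash
python3 cov.py 28; python3 - <<'E'
from h import *
d=get("top"); crop(d,215,130,385,250,4.7,"pics/t28b.png")
e=get("scene"); cv2.imwrite("pics/s28b.png",e["image"])
E
```

```text
56.225
1.2 [510.7 340.5] [613.4 444.3] [276.2 313.2] [423.4 185.6] [312.6 182.1] [671.6 185.5]
1.25 [502.1 348.4] [607.  451.5] [267.9 319.2] [423.5 166. ] [312.4 166.8] [672.2 170. ]
1.3 [493.1 357.2] [600.3 459.4] [259.5 325.9] [423.6 146.4] [312.4 151.6] [672.6 154.5]
```

View pics/t28b.png

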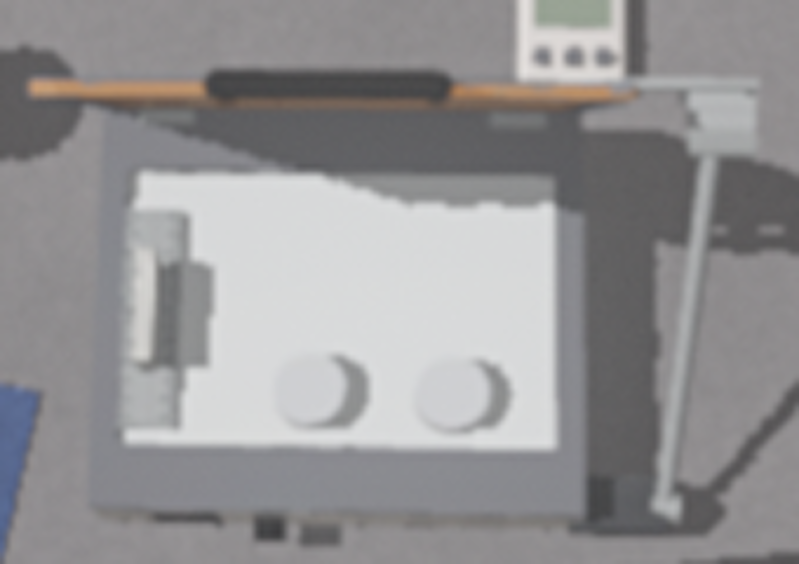

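View pics/s28b.png

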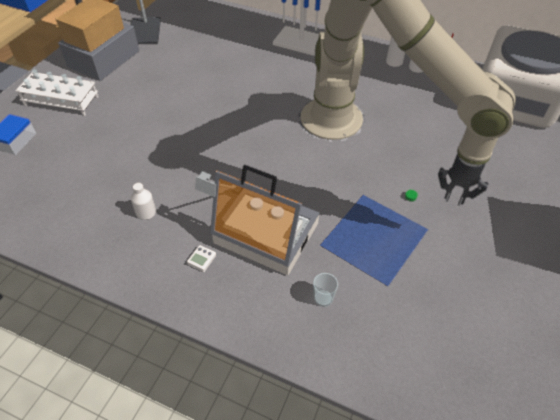

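The top view shows the straightedge against the left edge of the screen (base (120–185, 212–428)) with no white gap, and both dishes on the screen. The arm is clear. I'll measure the rule pose more closely.

```bash
python3 - <<'E'
from h import *
d=get("top"); crop(d,232,160,276,230,9,"pics/t29.png")
print(status.state()['clock'])
def loc(p,z):
    v=np.array([.6025,.0042]); a=-.0493; R=np.array([[np.cos(a),-np.sin(a)],[np.sin(a),np.cos(a)]])
    return R.T@(atz(d,p,z)[:2]-v)
g=lambda p:np.array(p)/4.7+[215,130]-.4
for p in [(128,212),(188,213),(180,428),(120,428)]: print(loc(g(p),.061))
v=np.array([.6025,.0042]); a=-.0493; R=np.array([[np.cos(a),-np.sin(a)],[np.sin(a),np.cos(a)]])
for l in [(.06-.0075,.115),(.06-.0075,.085),(-.0675,.085),(-.0675,.115)]: print((proj(d,np.r_[v+R@l,.061])[0]-[232,160]+.4)*9)
E
```

```text
56.425
[0.0501627  0.11509572]
[0.04997579 0.08262401]
[-0.06760733  0.08281462]
[-0.06812563  0.11456343]
[ 92.77901062 127.97099962]
[198.89194067 129.13732392]
[183.78078192 549.06281972]
[ 75.30334632 547.31338869]
```

View pics/t29.png

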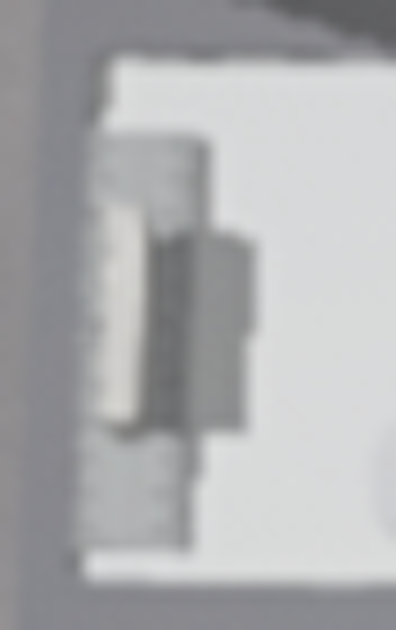

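The left edge of the base lies on the frame edge along its whole length, parallel and on the screen. The cover angle is unchanged at about 1.26 and the robot touches nothing, so I'll hand in.

```bash
python3 - <<'E'
from bench import workorder,status
print(workorder.hand_in()); print(status.state()['clock'])
E
```

```text
the job is handed in; nothing more can be done
None
the job is handed in; nothing more can be done
```

The cover is propped open on its rod, both dishes are on the screen, the straightedge lies along the left frame edge, and I handed the job in. The last clock reading was about 56 s; the hand-in gave no verdict.

- **Cover:** I lifted it to about 1.5 rad and set the prop rod. Three small corrections brought the rod to about 0.875 rad. I then lowered the cover onto the ball. It read about 1.26 rad and had not moved in any view from 34 s to 56 s. The ball was hidden inside the bracket at the end, so I judged its seating from the rod running into the bracket and from the cover holding still.
- **Dishes:** Two were present, and both are flat on the screen at about x = -48 mm, y = +13 mm and y = -61 mm from its centre. Camera and arm readings differ by 3–4 mm in x; the worst reading (-51 mm) is still inside the 56 mm limit.
- **Straightedge:** It is flat on the screen and pushed against the left frame edge until it met resistance. The last image shows the edge within about 0.5 mm of the frame and parallel to about 0.005 rad. That is finer than the 2 mm camera calibration.
- **Everything else:** The bottle, beaker, timer and green look-alike appear unmoved in the last views. The arm was well clear of everything at hand-in.

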